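# Level the bench balance by moving one ballast bar

## Robot

A 7-joint arm with a two-finger parallel gripper is mounted at the origin on a cart in front of the work surface, level with it; the furniture and walls round the work are solid. World frame = base frame: x ahead of the robot, y to its left, z up, the work surface at z = 0. Lengths are in m, angles in rad, forces in N, time in s.
With the tool pointing down it reaches from about 0.425 to 0.925 m from the base axis. Payload 6.8 kg.
Tool frame: the origin (TCP) lies midway between the tips of the shut fingers; the grasp point (between the pads) lies 19 mm behind it; z points along the fingers, y is the direction in which the jaws open and shut (so a half turn about z gives the same grasp; the last joint's range is limited). The gripper opens to 85 mm and grips with 20 to 120 N. Pads are 22 mm wide; open, the fingers measure 114 mm over their backs; the gripper's body (76 mm by 85 mm) begins 54 mm behind the grasp point. The pads swing forward as they close: fully open they stand 13 mm farther back than shut.
Start: joints at [1.04, 0.477, 0.022, 1.555, -0.011, 1.109, -0.083], TCP at [0.277, -0.616, 0.203] pointing down, gripper open.
Joint ranges: [-2.96, 2.96], [-0.34, 2.1], [-1.41, 1.46], [0.24, 2.44], [-1.37, 4.51], [0.17, 1.92], [-2.96, 2.96]. Speed limits (rad/s): [2.39, 2.39, 3.14, 3.14, 3.14, 3.14, 3.14].

## Interface

Orientations are given as a unit quaternion [w, x, y, z].
In Python, from station import bot, vision gives the robot as it stands.
- The arm moves only by the tool move_arm, never from a script. Its argument "increments" is text: rows parted by semicolons, each of 7 numbers parted by spaces: the opening, from 0 (shut) to 1 (fully open), then the shift along the world's x, y, z in mm, then the turn, a rotation vector about the world's x, y, z in rad. In form: grip x y z rx ry rz; .... A call has exactly 8 rows; each row shifts and turns the commanded pose from where the row before left it; what a row does not reach is not made up. A row lasts 1/8 s, in which the tool goes at most 62.5 mm and 10.7 degrees, less where a joint would pass 70% of its speed; a pose out of reach is approached as far as the arm can. A call with a gripper value outside its range is refused whole. The fingers move at their own pace and stop on an object; "newtons" is the grip in N (left out, the last holds). Time passes only in rows, so rows that do not move let the fingers close, or fill a call up. It gives the time, the measured TCP pose, the force and the opening at its end, in the units of the state.
- bot.get_obs(): the state, without advancing time (a new reading comes with each control period).
- vision.read_camera(name): name is "scene" or "top"; returns (picture, depth): 420x560x3 uint8, red, green, blue; 420x560 float32, m along the optical axis (not along the pixel's ray), 0 where there is no reading.
- vision.calibration(name): a dict with "fx", "fy", "cx", "cy" (pixels), "R" (3x3) and "t" (3): a world point X has camera coordinates R X + t. Camera axes: x right, y down, z forward; pixel columns grow to the right and rows downward; lengths in m; the calibration is good to about 2 mm. A picture is of the moment at which its call begins. calibration takes no time and is no camera call.
- bot.hand_in(): hands the job in, once; it reports no verdict.
The state is a dict: "t": time; "q": joint angles; "joint_vel": joint speeds; "joint_torque": joint torques, N m; "eef_pos": TCP position; "tool_rot": TCP orientation; "contact_force": force on the tool from outside, world axes, zero at the start; "torque": the same for the moment, N m; "gripper_width": opening from 0.0 (shut) to 1.0 (fully open).
Only numpy, scipy, OpenCV 4.12 (cv2) and the standard library are available. Lean on these libraries where they do the work, as an engineer would, in place of code of your own. Each camera call takes 0.05 s, during which the arm holds its last target.

## Task

Two tins of parts and their aluminium ballast bars sit on the two pans of the bench balance, and both sides must come out equally heavy. Judge from the tilt whether the short or the tall bar has to cross, take that bar out of the heavy pan's rack and put it flat in the empty bay of the other pan, so that the balance comes to rest level with the remaining bars still in their racks. The rack lets a bar be held only by its ends and the bay only by its long sides, so on the way lay the bar flat on the free bench in front, let go and take it the other way; leave the three tins and the tools on the bench where they are.

Things in the scene. Friction and masses are not known exactly. Their poses are not given: they have to be found in the camera images.
- beam (a joint): beam tilt, rad; 0 = level, positive = right pan down (right side heavier), negative = left pan down. It is sprung: about 0.053 for a difference of 108 g, 0.106 for 216 g, stops at 0.14. A bar moved across counts twice its weight, so 0.053 calls for the short bar (54 g), 0.106 for the tall one (108 g), true to 3 percent. The needle at the front leans four times as far, to the heavier side.
- balance: grey two-pan bench balance, fixed, base 245 x 262 x 15 mm; origin under its centre on the bench, x away from its front, y to its left. The steel pans, 240 (x) x 80 mm, at y = +90 and -90 mm, stay horizontal and move straight up and down 9 mm per 0.1 rad; floor 55 mm above the bench when level. Each carries, front to back, a two-slot rack (x = -89.5, -57.5 mm), a bay (x = 5), a tin (x = 81).
- left_bay (a point): centre of the floor of the left pan's empty bay (moves with the pan; axes as the balance's). A bar lies in it with its 60 mm side along y between two upright cheeks 65 mm apart, 40 mm high, 24 mm wide in x, 6 mm thick; fingers have 32 mm free in front of the bar and behind it. The pan yields by 1 mm per 0.22 N.
- right_bay (a point): the same for the right pan
- left_tin_place (a point): centre of the floor where the left pan's tin stands, 76 mm behind the bay's centre
- right_tin_place (a point): the same for the right pan
- middle_rest (a point): top centre of the fixed steel rest between the rear ends of the pans, flush with the level pans; the third tin waits on it and takes no part in the weighing
- left_short_bar_center (a point): centre of the short aluminium bar of the left pan: own x, y, z = 24 x 60 x 14 mm, z up, 54 g. It starts in either slot of that pan's rack, its long side along the balance's y, between walls 28 mm high and 36 mm long that leave 12 mm of each end standing out, with 25 mm free beyond each end.
- left_tall_bar_center (a point): centre of the tall aluminium bar of the left pan: own x, y, z = 24 x 60 x 28 mm, z up, 108 g. It starts in either slot of that pan's rack, its long side along the balance's y, between walls 28 mm high and 36 mm long that leave 12 mm of each end standing out, with 25 mm free beyond each end.
- right_short_bar_center (a point): centre of the short aluminium bar of the right pan: own x, y, z = 24 x 60 x 14 mm, z up, 54 g. It starts in either slot of that pan's rack, its long side along the balance's y, between walls 28 mm high and 36 mm long that leave 12 mm of each end standing out, with 25 mm free beyond each end.
- right_tall_bar_center (a point): centre of the tall aluminium bar of the right pan: own x, y, z = 24 x 60 x 28 mm, z up, 108 g. It starts in either slot of that pan's rack, its long side along the balance's y, between walls 28 mm high and 36 mm long that leave 12 mm of each end standing out, with 25 mm free beyond each end.
- tin_a_center (a point): centre of one of three round parts tins that look alike, 67 mm across, 24 mm high, closed, of different hidden weights (150 to 370 g); which tin stands on which pan and on the middle rest varies. Stays where it is.
- tin_b_center (a point): centre of one of three round parts tins that look alike, 67 mm across, 24 mm high, closed, of different hidden weights (150 to 370 g); which tin stands on which pan and on the middle rest varies. Stays where it is.
- tin_c_center (a point): centre of one of three round parts tins that look alike, 67 mm across, 24 mm high, closed, of different hidden weights (150 to 370 g); which tin stands on which pan and on the middle rest varies. Stays where it is.
- loupe_center (a point): bystander: black tapered eye loupe 39 mm across, 40 mm high, upright on the bench; its centre
- screwdriver_center (a point): bystander: screwdriver with orange handle, 197 mm long, lying on the bench; its middle
- lens_ring_center (a point): bystander: lens in a black ring with grip tab, 54 x 46 x 8 mm, lying on the bench; its centre
- left_short_bar: the same bar; origin at the centre of its underside. The bench from x = 0.33 to 0.42, y = -0.30 to 0.06 is free for setting it down.
- left_tall_bar: the same bar; origin at the centre of its underside. The bench from x = 0.33 to 0.42, y = -0.30 to 0.06 is free for setting it down.
- right_short_bar: the same bar; origin at the centre of its underside. The bench from x = 0.33 to 0.42, y = -0.30 to 0.06 is free for setting it down.
- right_tall_bar: the same bar; origin at the centre of its underside. The bench from x = 0.33 to 0.42, y = -0.30 to 0.06 is free for setting it down.
Things that resemble listed ones, but are neither listed nor needed, are in the scene too. What is shaped like the right_short_bar but blue or pink is not meant.

How it is judged:
On the way:
1. one of the bars lies flat on the bench, let go (((height (world z) of left_short_bar_center below 0.011 m and angle between left_short_bar_center's own z axis and vertical below 0.1 rad and contact force between the fingers and left_short_bar below 0.05 N and linear speed of left_short_bar below 0.02 m/s) or (height (world z) of left_tall_bar_center below 0.018 m and angle between left_tall_bar_center's own z axis and vertical below 0.1 rad and contact force between the fingers and left_tall_bar below 0.05 N and linear speed of left_tall_bar below 0.02 m/s) or (height (world z) of right_short_bar_center below 0.011 m and angle between right_short_bar_center's own z axis and vertical below 0.1 rad and contact force between the fingers and right_short_bar below 0.05 N and linear speed of right_short_bar below 0.02 m/s) or (height (world z) of right_tall_bar_center below 0.018 m and angle between right_tall_bar_center's own z axis and vertical below 0.1 rad and contact force between the fingers and right_tall_bar below 0.05 N and linear speed of right_tall_bar below 0.02 m/s))), for 0.1 s.
At the end, for the whole second after the job is handed in: The beam rests within 0.020 rad of level (pans within 1.8 mm of their level height). A bar from one pan lies flat in the other pan's bay (within 10 mm front to back, 6 mm sideways, 4 mm in height, 0.1 rad of flat); every other bar lies flat in its own pan's rack or in a bay (value of joint beam between -0.02 and 0.02 rad and velocity of joint beam between -0.05 and 0.05 rad/s and ((x of left_short_bar_center in the frame of right_bay between -0.01 and 0.01 m and y of left_short_bar_center in the frame of right_bay between -0.006 and 0.006 m and z of left_short_bar_center in the frame of right_bay between 0.003 and 0.011 m and angle between left_short_bar_center's own z axis and vertical below 0.1 rad) or (x of left_tall_bar_center in the frame of right_bay between -0.01 and 0.01 m and y of left_tall_bar_center in the frame of right_bay between -0.006 and 0.006 m and z of left_tall_bar_center in the frame of right_bay between 0.01 and 0.018 m and angle between left_tall_bar_center's own z axis and vertical below 0.1 rad) or (x of right_short_bar_center in the frame of left_bay between -0.01 and 0.01 m and y of right_short_bar_center in the frame of left_bay between -0.006 and 0.006 m and z of right_short_bar_center in the frame of left_bay between 0.003 and 0.011 m and angle between right_short_bar_center's own z axis and vertical below 0.1 rad) or (x of right_tall_bar_center in the frame of left_bay between -0.01 and 0.01 m and y of right_tall_bar_center in the frame of left_bay between -0.006 and 0.006 m and z of right_tall_bar_center in the frame of left_bay between 0.01 and 0.018 m and angle between right_tall_bar_center's own z axis and vertical below 0.1 rad)) and ((x of left_short_bar_center in the frame of left_bay between -0.01 and 0.01 m and y of left_short_bar_center in the frame of left_bay between -0.006 and 0.006 m and z of left_short_bar_center in the frame of left_bay between 0.003 and 0.011 m and angle between left_short_bar_center's own z axis and vertical below 0.1 rad) or (x of left_short_bar_center in the frame of right_bay between -0.01 and 0.01 m and y of left_short_bar_center in the frame of right_bay between -0.006 and 0.006 m and z of left_short_bar_center in the frame of right_bay between 0.003 and 0.011 m and angle between left_short_bar_center's own z axis and vertical below 0.1 rad) or (x of left_short_bar_center in the frame of left_bay between -0.1045 and -0.0525 m and y of left_short_bar_center in the frame of left_bay between -0.018 and 0.018 m and z of left_short_bar_center in the frame of left_bay between 0.003 and 0.011 m and angle between left_short_bar_center's own z axis and vertical below 0.1 rad)) and ((x of left_tall_bar_center in the frame of left_bay between -0.01 and 0.01 m and y of left_tall_bar_center in the frame of left_bay between -0.006 and 0.006 m and z of left_tall_bar_center in the frame of left_bay between 0.01 and 0.018 m and angle between left_tall_bar_center's own z axis and vertical below 0.1 rad) or (x of left_tall_bar_center in the frame of right_bay between -0.01 and 0.01 m and y of left_tall_bar_center in the frame of right_bay between -0.006 and 0.006 m and z of left_tall_bar_center in the frame of right_bay between 0.01 and 0.018 m and angle between left_tall_bar_center's own z axis and vertical below 0.1 rad) or (x of left_tall_bar_center in the frame of left_bay between -0.1045 and -0.0525 m and y of left_tall_bar_center in the frame of left_bay between -0.018 and 0.018 m and z of left_tall_bar_center in the frame of left_bay between 0.01 and 0.018 m and angle between left_tall_bar_center's own z axis and vertical below 0.1 rad)) and ((x of right_short_bar_center in the frame of left_bay between -0.01 and 0.01 m and y of right_short_bar_center in the frame of left_bay between -0.006 and 0.006 m and z of right_short_bar_center in the frame of left_bay between 0.003 and 0.011 m and angle between right_short_bar_center's own z axis and vertical below 0.1 rad) or (x of right_short_bar_center in the frame of right_bay between -0.01 and 0.01 m and y of right_short_bar_center in the frame of right_bay between -0.006 and 0.006 m and z of right_short_bar_center in the frame of right_bay between 0.003 and 0.011 m and angle between right_short_bar_center's own z axis and vertical below 0.1 rad) or (x of right_short_bar_center in the frame of right_bay between -0.1045 and -0.0525 m and y of right_short_bar_center in the frame of right_bay between -0.018 and 0.018 m and z of right_short_bar_center in the frame of right_bay between 0.003 and 0.011 m and angle between right_short_bar_center's own z axis and vertical below 0.1 rad)) and ((x of right_tall_bar_center in the frame of left_bay between -0.01 and 0.01 m and y of right_tall_bar_center in the frame of left_bay between -0.006 and 0.006 m and z of right_tall_bar_center in the frame of left_bay between 0.01 and 0.018 m and angle between right_tall_bar_center's own z axis and vertical below 0.1 rad) or (x of right_tall_bar_center in the frame of right_bay between -0.01 and 0.01 m and y of right_tall_bar_center in the frame of right_bay between -0.006 and 0.006 m and z of right_tall_bar_center in the frame of right_bay between 0.01 and 0.018 m and angle between right_tall_bar_center's own z axis and vertical below 0.1 rad) or (x of right_tall_bar_center in the frame of right_bay between -0.1045 and -0.0525 m and y of right_tall_bar_center in the frame of right_bay between -0.018 and 0.018 m and z of right_tall_bar_center in the frame of right_bay between 0.01 and 0.018 m and angle between right_tall_bar_center's own z axis and vertical below 0.1 rad))); the robot touches nothing.
It fails at once if a tin is shifted more than 20 mm from its place ((horizontal distance between tin_a_center and left_tin_place above 0.02 m and horizontal distance between tin_a_center and right_tin_place above 0.02 m and horizontal distance between tin_a_center and middle_rest above 0.02 m) or (horizontal distance between tin_b_center and left_tin_place above 0.02 m and horizontal distance between tin_b_center and right_tin_place above 0.02 m and horizontal distance between tin_b_center and middle_rest above 0.02 m) or (horizontal distance between tin_c_center and left_tin_place above 0.02 m and horizontal distance between tin_c_center and right_tin_place above 0.02 m and horizontal distance between tin_c_center and middle_rest above 0.02 m)).
It fails at once if a bystander (loupe, screwdriver, lens ring) is moved more than 15 mm (distance of any of loupe_center, screwdriver_center, lens_ring_center from where it was at the start of the episode above 0.015 m).
It also fails if it takes over 56 s, if anything falls off the work surface, if the arm or the gripper's body presses on something with over 40 N, if the wrist force passes 120 N, or if a joint passes its speed limit or range.

## Working session

There is one attempt and no reset: what is moved stays moved. The work goes in short steps, Python scripts to look and compute and a tool call to move; the robot and the scene stay as the last step left them, time stands still between calls to the robot, and variables do not carry over. Pictures are saved under pics/ and viewed, and the job is handed in when it is done.

Besides the shell and the picture viewer there is one more tool, called after "Call:" by a JSON object that holds its "fn" and its "kwargs", one argument or row to a line. move_arm: Moves the arm, as the interface text tells. Its arguments: {"type":"object","properties":{"increments":{"type":"string"},"newtons":{"type":"number"}},"required":["increments"]}

```bash
mkdir -p pics; ls; cat > h.py <<'E'
import numpy as np,cv2
from station import bot,vision
def grab(tag):
    out={}
    for n in("scene","top"):
        p,d=vision.read_camera(n); cv2.imwrite(f"pics/{tag}_{n}.png",p[:,:,::-1]); np.savez(f"{tag}_{n}.npz",p=p,d=d); out[n]=(p,d)
    return out
def load(tag,n):
    z=np.load(f"{tag}_{n}.npz"); return z['p'],z['d']
def cal(n):
    c=vision.calibration(n); return c,np.array(c['R']),np.array(c['t'])
def deproj(n,u,v,z):
    c,R,t=cal(n); p=np.stack([(u-c['cx'])/c['fx']*z,(v-c['cy'])/c['fy']*z,z],-1); return (p-t)@R
def ray(n,u,v,h):
    c,R,t=cal(n); d=np.array([(u-c['cx'])/c['fx'],(v-c['cy'])/c['fy'],1])@R; o=-R.T@t
    return o+d*(h-o[2])/d[2]
def proj(n,X):
    c,R,t=cal(n); q=np.asarray(X)@R.T+t; return np.stack([q[...,0]/q[...,2]*c['fx']+c['cx'],q[...,1]/q[...,2]*c['fy']+c['cy']],-1)
E
python3 - <<'E'
from h import *
grab("a")
for n in("scene","top"):
    print(vision.calibration(n))
print(bot.get_obs())
E
```

```text
pics
{'fx': 497.914677793804, 'fy': 497.914677793804, 'cx': 283.08139621408014, 'cy': 214.09919466782537, 'R': array([[-0.88123942, -0.47255726, -0.01033071],
       [-0.33799375,  0.64527861, -0.68511002],
       [ 0.3304199 , -0.60025424, -0.72836634]]), 't': array([0.46970449, 0.31582972, 0.92083604])}
{'fx': 403.017561126371, 'fy': 403.017561126371, 'cx': 282.2578050290163, 'cy': 206.89746647782044, 'R': array([[-2.45684995e-03, -9.99819628e-01,  1.88328258e-02],
       [-9.91438341e-01, -2.32985249e-05, -1.30575708e-01],
       [ 1.30552595e-01, -1.89923905e-02, -9.91259456e-01]]), 't': array([-0.12025615,  0.58376728,  1.17239614])}
{'t': 0.1, 'q': array([ 1.03988991,  0.47772144,  0.02233936,  1.55635951, -0.01151377,
        1.10930144, -0.08309219]), 'joint_vel': array([ 0.00075269, -0.00106596,  0.0004595 , -0.00207791,  0.00125818,
        0.00089626, -0.00069477]), 'joint_torque': array([ 4.47864688e-03, -5.97767937e+01,  1.61365170e+00, -2.81959319e+01,
        1.27724322e-02,  4.95799308e-03, -6.66225048e-06]), 'eef_pos': array([ 0.27671844, -0.61502883,  0.2024173 ]), 'tool_rot': array([-7.99449359e-04,  9.77734526e-01,  2.09844005e-01, -2.26450799e-04]), 'contact_force': array([ 0.26312788, -0.35143774,  0.4633093 ]), 'torque': array([-0.01646183,  0.01626658, -0.01209321]), 'gripper_width': 1.0000002743614158}
```

View pics/a_scene.png

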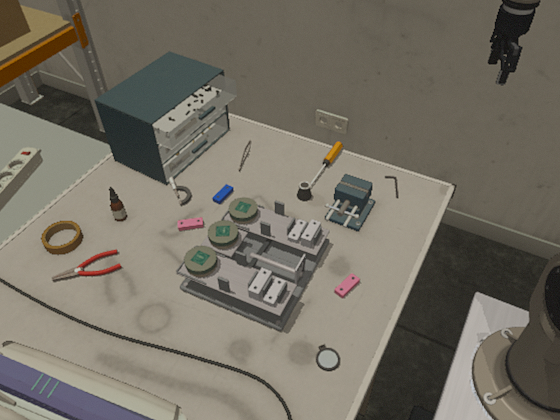

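View pics/a_top.png

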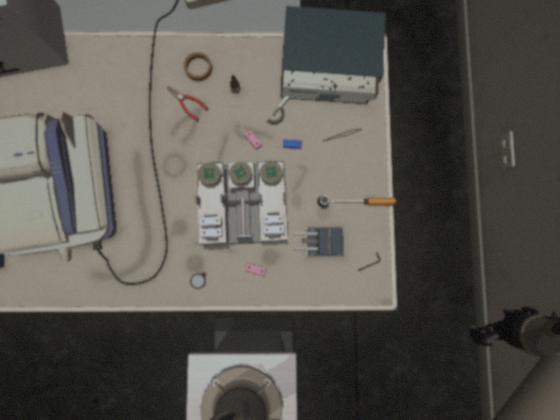

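The scene shows the balance: tins at top-view (209,173), (240,173), (271,173), left-pan bars near (211,227), right-pan bars near (273,225). There is a pink decoy at (256,269). I'll enlarge this and measure the heights.

```bash
python3 - <<'E'
from h import *
p,d=load("a","top"); 
c=p[150:285,185:300,::-1]; cv2.imwrite("pics/a_topc.png",cv2.resize(c,None,fx=4.4,fy=4.4,interpolation=cv2.INTER_CUBIC))
p2,d2=load("a","scene"); c=p2[185:335,170:370,::-1]; cv2.imwrite("pics/a_scc.png",cv2.resize(c,None,fx=4,fy=4,interpolation=cv2.INTER_CUBIC))
for n,dd in(("top",d),("scene",d2)):
    v,u=np.mgrid[0:420,0:560]; X=deproj(n,u,v,dd); np.save(f"X_{n}.npy",X)
X=np.load("X_top.npy")
np.set_printoptions(linewidth=250)
for v in range(160,250,3): print(v,(X[v,190:296:4,2]*1000).astype(int))
print(X[200,242],X[245,242],X[269,256],X[269,200])
E
```

```text
160 [   0    4    3 1240    1    1    1    2    1    0    7    8    1    1    0    0    4    2    0    0    1   51   49   48    1    2    0]
163 [ 6  3 61 63 86 85 87 67 71  5 58 78 77 76 79 52  5 52 47 71 73 67 71 47  4  4  1]
166 [ 0  0 63 86 88 85 90 91 63 16 51 85 79 85 80 57 15 51 74 71 71 70 70 46  1  2 -3]
169 [ 0  3 67 92 88 88 89 90 68 14 82 79 80 83 81 81 14 48 65 70 70 68 73 45  0  0  0]
172 [-2  0 88 91 85 89 88 90 67 16 79 81 82 80 82 81 15 51 67 68 71 69 70 68  2  0  7]
175 [-1  0 92 89 91 87 87 91 65 16 80 84 84 80 78 80 19 49 71 71 65 73 67 46  1  3  4]
178 [ 0  4 68 89 88 87 86 91 65 16 54 82 80 81 82 75 14 45 70 70 71 67 68 46  3  3  4]
181 [ 0  4 66 88 87 84 89 66 63 13 54 80 78 81 79 54 20 14 49 68 71 72 48 47  2  1  1]
184 [ 0  3 64 65 79 88 67 64 65 20 56 54 53 56 55 59 54 16 45 46 53 47 48 49  0 -1  4]
187 [-1 -2 66 64 66 66 65 64 69 18 55 55 57 45 20 16 16 17 45 49 46 50 47 44  2  5  4]
190 [ 0  2 67 66 72 68 65 66 66 12 20 15 28 31 33 16 17 17 49 50 45 49 49 44  0  3  0]
193 [ 1  1 68 67 71 59 68 65 61 20 19 14 31 33 31 16 17 13 50 50 45 47 46 46  0  1  0]
19
[... 1078 characters left out ...]
1 77 75 46  0  1]
232 [ 3  1  3 83 79 75 78 79 66 19 17 17 32 37 35 32 17 19 50 77 79 71 75 77 45  4 59]
235 [ 0  2  0 77 77 80 79 77 61 15 14 12 71 72 72 75 18 10 51 45 73 72 68 46 51  0  7]
238 [-1  4  1 65 85 75 71 68 62 14 14 23 17 34 15 14 17 19 49 48 46 48 45 46 47  4  4]
241 [ 1 -2  0 66 65 67 68 66 69 18 14 22 15 14 13 15 11 17 11 12 13 14  0  0  1  1  1]
244 [ 0  0  3 12 13 14 11  5 -3  2  5  2 -4  5  1  0  3  0  4 -2  1  1  0  1  1  0  1]
247 [ 0  0  0  0  0  0  1  0  3 -2  3  1  0  5  3  5  4  1  0  0  2 -5 -1  4 -1  1 57]
[6.05332460e-01 5.25318055e-04 3.41251625e-02] [ 0.47118441  0.00192064 -0.00101315] [ 0.39878024 -0.04224541  0.01816968] [ 0.39884608  0.12842436 -0.00117516]
```

View pics/a_topc.png

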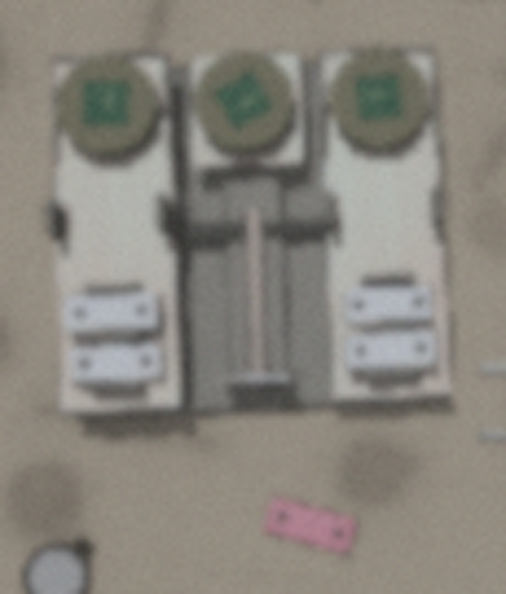

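View pics/a_scc.png

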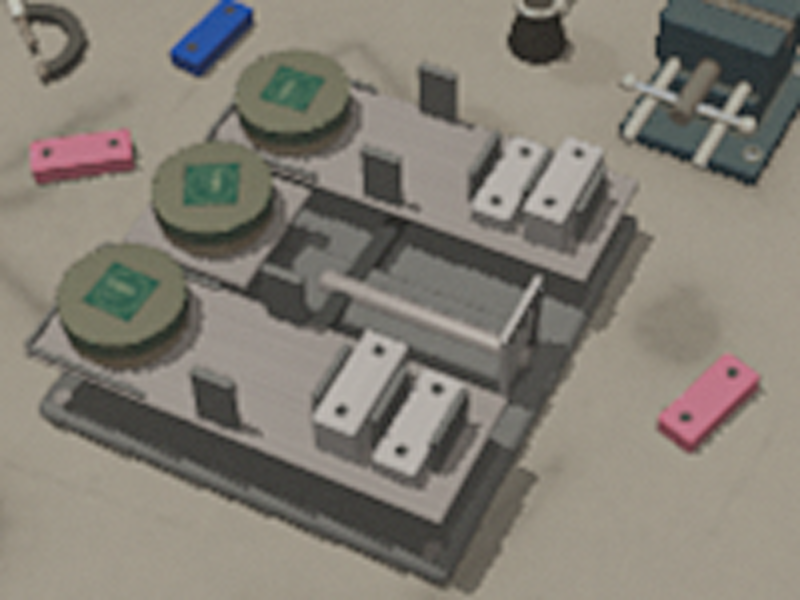

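```bash
python3 - <<'E'
from h import *
p,d=load("a","top"); X=np.load("X_top.npy")
v,u=np.mgrid[0:420,0:560]
L=(u>190)&(u<228)&(v>155)&(v<246); Rr=(u>252)&(u<290)&(v>155)&(v<246)
z=X[...,2]
print("pan med z L", np.median(z[(L)&(abs(z-.065)<.006)&(v<213)&(v>187)]), "R",np.median(z[Rr&(abs(z-.047)<.006)&(v<213)&(v>187)]))
def rect(m,h,name,n="top"):
    m=cv2.morphologyEx(m.astype(np.uint8),cv2.MORPH_OPEN,np.ones((3,3)))
    k,lab,st,ce=cv2.connectedComponentsWithStats(m); i=1+np.argmax(st[1:,4])
    vv,uu=np.where(lab==i); P=np.array([ray(n,a,b,h)[:2] for a,b in zip(uu,vv)])
    r=cv2.minAreaRect((P*1000).astype(np.float32)); print(name,st[i],[np.round(q,1) for q in r], P.mean(0).round(4))
rect(L&(z>.05),.065,"Lpan"); rect(Rr&(z>.035),.047,"Rpan")
hsv=cv2.cvtColor(p,cv2.COLOR_RGB2HSV)
# tins by colour (saturation green/olive) 
for nm,h,a,b in(("Ltin",.089,192,226),("Mtin",.079,227,255),("Rtin",.0705,256,288)):
    m=(u>a)&(u<b)&(v>158)&(v<190)&(z>h-.010)
    if nm=="Mtin": m&=z>.07
    rect(m,h,nm)
m=Rr&(z>.0675)&(v>215);rect(m,.0745,"Rtall")
m=Rr&(z>.055)&(z<.0675)&(v>212)&(v<224);rect(m,.0605,"Rshort")
m=L&(z>.085)&(v>210);rect(m,.093,"Ltall")
m=(u>180)&(u<300)&(v>150)&(v<250)&(z>.009); rect(m,.0,"all")
E
```

```text
pan med z L 0.06559092438327102 R 0.04730508680470259
Lpan [ 196  161   30   82 2230] [array([596.7,  90.9]), array([240.9,  83.9]), np.float64(2.7)] [0.5956 0.0892]Traceback (most recent call last):
  File "<stdin>", line 12, in <module>
  File "<stdin>", line 10, in rect
  File "h.py", line 15, in ray
    c,R,t=cal(n); d=np.array([(u-c['cx'])/c['fx'],(v-c['cy'])/c['fy'],1])@R; o=-R.T@t
          ~~~^^^
  File "h.py", line 11, in cal
    c=vision.calibration(n); return c,np.array(c['R']),np.array(c['t'])
ValueError: time passes only in moves, steps and waits
```

```bash
sed -i 's/^def cal(n):/_C={}\ndef cal(n):/; s/    c=vision.calibration(n); return/    c=_C.setdefault(n,None) or vision.calibration(n); _C[n]=c; return/' h.py; cat > m.py <<'E'
from h import *
p,d=load("a","top"); X=np.load("X_top.npy")
v,u=np.mgrid[0:420,0:560]
L=(u>190)&(u<228)&(v>155)&(v<246); Rr=(u>252)&(u<290)&(v>155)&(v<246)
z=X[...,2]
def rect(m,h,name,n="top"):
    m=cv2.morphologyEx(m.astype(np.uint8),cv2.MORPH_OPEN,np.ones((3,3)))
    k,lab,st,ce=cv2.connectedComponentsWithStats(m); i=1+np.argmax(st[1:,4])
    vv,uu=np.where(lab==i); P=np.array([ray(n,a,b,h)[:2] for a,b in zip(uu,vv)])
    r=cv2.minAreaRect((P*1000).astype(np.float32)); print(name,st[i],[np.round(q,1) for q in r], P.mean(0).round(4))
rect(L&(z>.05),.065,"Lpan"); rect(Rr&(z>.035),.047,"Rpan")
for nm,h,a,b in(("Ltin",.089,192,226),("Mtin",.079,227,255),("Rtin",.0705,256,288)):
    m=(u>a)&(u<b)&(v>158)&(v<190)&(z>h-.010)
    rect(m,h,nm)
m=Rr&(z>.0675)&(v>215);rect(m,.0745,"Rtall")
m=Rr&(z>.055)&(z<.0675)&(v>212)&(v<224);rect(m,.0605,"Rshort")
m=L&(z>.085)&(v>210);rect(m,.093,"Ltall")
m=L&(z>.07)&(z<.085)&(v>225);rect(m,.079,"Lshort")
m=(u>180)&(u<300)&(v>150)&(v<250)&(z>.009); rect(m,.0,"all")
E
python3 m.py
```

```text
Lpan [ 196  161   30   82 2230] [array([596.7,  90.9]), array([240.9,  83.9]), np.float64(2.7)] [0.5956 0.0892]
Rpan [ 258  160   30   81 2127] [array([605.3, -90.7]), array([241. ,  79.9]), np.float64(2.7)] [ 0.6036 -0.0908]
Ltin [198 162  23  23 424] [array([676.5,  92.6]), array([65.5, 63.8]), np.float64(1.0)] [0.6763 0.0924]
Mtin [229 161  23  23 413] [array([681.8,   3.6]), array([66. , 64.5]), np.float64(0.4)] [0.6809 0.0029]
Rtin [260 161  23  22 405] [array([685.4, -87.3]), array([63.5, 65.2]), np.float64(0.1)] [ 0.6851 -0.0869]
Rtall [264 223  20  13 201] [array([514.5, -94.8]), array([55.1, 34.8]), np.float64(90.0)] [ 0.516  -0.0934]
Rshort [263 214  21   9 166] [array([547.9, -93.2]), array([58.9, 23.7]), np.float64(90.0)] [ 0.5471 -0.0937]
Ltall [200 214  21  13 222] [array([538.9,  86.2]), array([57.2, 34.4]), np.float64(90.0)] [0.5381 0.085 ]
Lshort [201 227  21  10 182] [array([507.2,  84.9]), array([26. , 57.4]), np.float64(1.0)] [0.5069 0.0855]
all [ 196  160   92   85 7194] [array([607.9,   6.8]), array([259.5, 277.5]), np.float64(2.6)] [0.6047 0.0057]
```

Tilt: the left pan is at 65.6 mm and the right at 47.3 mm, so beam ≈ +0.102. The right side is heavy by the tall bar's amount. The right tall bar (~74 mm top) is in the front slot, near top-view (274,230). Next I'll refine the bar, the bay cheeks and the bench obstacles.

```bash
cat > m2.py <<'E'
from h import *
from m import rect
for n,box in(("top",(262,286,210,242)),("scene",(285,325,210,250))):
    p,d=load("a",n); v,u=np.mgrid[0:420,0:560]; a,b,c,e=box
    B=(u>a)&(u<b)&(v>c)&(v<e)
    q=p.astype(int); 
    m=B&(q[...,2]-q[...,0]>4)&(q.sum(-1)>480)
    k,lab,st,ce=cv2.connectedComponentsWithStats(m.astype(np.uint8),connectivity=4)
    for i in range(1,k):
        if st[i,4]>40:
            h=.0753 if (ce[i][1]>226 if n=="top" else ce[i][0]>310) else .0613
            vv,uu=np.where(lab==i);P=np.array([ray(n,x,y,h)[:2] for x,y in zip(uu,vv)])
            r=cv2.minAreaRect((P*1000).astype(np.float32)); print(n,st[i],ce[i].round(1),h,np.round(r[0],1),np.round(r[1],1),round(r[2],1),P.mean(0).round(4))
X=np.load("X_top.npy");z=X[...,2]
# cheeks of left bay: high z between
for (a,b) in((194,202),(218,226),(256,264),(282,290)):
    s=X[190:210,a:b].reshape(-1,3); s=s[(s[:,2]>(.078 if a<230 else .06))]; print(a,len(s),s.mean(0).round(4) if len(s) else'', s[:,2].max() if len(s) else '')
# obstacles region
Q=X.reshape(-1,3); R=Q[(Q[:,0]>.3)&(Q[:,0]<.58)&(Q[:,1]<-.14)&(Q[:,1]>-.36)&(Q[:,2]>.012)]
H,xe,ye=np.histogram2d(R[:,0],R[:,1],bins=[np.arange(.3,.6,.02),np.arange(-.36,-.12,.02)])
mx=np.zeros_like(H)
for r in R: mx[int((r[0]-.3)/.02),min(int((r[1]+.36)/.02),mx.shape[1]-1)]=max(mx[int((r[0]-.3)/.02),min(int((r[1]+.36)/.02),mx.shape[1]-1)],r[2]*1000)
print(np.round(xe[:-1],2));print(np.round(ye,2));print(mx.astype(int))
E
python3 m2.py | grep -v -E "^(Lpan|Rpan|.tin|Rtall|Rshort|Ltall|Lshort|all)"
```

```text
top [264 215  19   8 102] [272.3 218.8] 0.0613 [546.3 -93.2] [52.9 20.7] 90.0 [ 0.5456 -0.0911]
top [264 226  20   7 113] [272.7 228.9] 0.0753 [514.4 -94.8] [55.  17.4] 89.9 [ 0.5147 -0.0925]
194 28 [0.5984 0.1229 0.0986] 0.10989831773719297
218 25 [0.6013 0.0522 0.1   ] 0.11065995873079904
256 23 [ 0.6063 -0.0553  0.0824] 0.09194744862517891
282 23 [ 0.6111 -0.1258  0.0833] 0.09122148037859877
[0.3  0.32 0.34 0.36 0.38 0.4  0.42 0.44 0.46 0.48 0.5  0.52 0.54 0.56]
[-0.36 -0.34 -0.32 -0.3  -0.28 -0.26 -0.24 -0.22 -0.2  -0.18 -0.16 -0.14]
[[ 0  0  0  0  0  0  0  0  0  0  0]
 [ 0  0  0  0  0  0  0  0  0  0  0]
 [ 0  0  0  0  0  0  0  0  0  0  0]
 [ 0  0  0  0  0  0  0  0  0  0  0]
 [ 0  0  0  0  0  0  0  0  0  0  0]
 [ 0  0  0  0  0  0  0  0  0  0  0]
 [ 0  0 16 17 18 20  0  0  0  0  0]
 [ 0  0 18 90 90 93 92 61 67 61 60]
 [ 0  0 19 89 91 92 91 73 70 62 58]
 [ 0  0 21 90 90 91 92 71 72 65  0]
 [ 0  0 17 88 88 91 92 63 68 61 60]
 [ 0  0 17 15 19 16 16 19 69  0  0]
 [ 0  0  0  0  0  0  0  0  0  0  0]
 [ 0  0  0  0  0  0  0  0  0  0  0]]
```

Call:
{"fn": "move_arm", "kwargs": {
  "increments": "0.88 24 52 0 0 0 -0.047; 0.88 24 52 0 0 0 -0.047; 0.88 24 52 0 0 0 -0.047; 0.88 24 52 0 0 0 -0.047; 0.88 24 52 0 0 0 -0.047; 0.88 24 52 0 0 0 -0.047; 0.88 24 52 0 0 0 -0.047; 0.88 24 52 0 0 0 -0.046",
  "newtons": 40
}}

```text
t: 1.1
eef_pos: [0.4693, -0.1978, 0.2032]
tool_rot: [0.0, 1.0, 0.023, -0.0]
contact_force: [0.2, 0.3, -0.5]
gripper_width: 0.882
```

Call:
{"fn": "move_arm", "kwargs": {
  "increments": "0.88 15 35 0 0 0 0; 0.88 15 35 -10 0 0 0; 0.88 16 33 -20 0 0 0; 0.88 0 0 -20 0 0 0; 0.88 0 0 -20 0 0 0; 0.88 0 0 -15 0 0 0; 0.88 0 0 -10 0 0 0; 0.88 0 0 0 0 0 0"
}}

```text
t: 2.1
eef_pos: [0.5145, -0.0966, 0.1078]
tool_rot: [-0.0, 1.0, 0.024, -0.001]
contact_force: [-0.4, -0.7, 0.0]
gripper_width: 0.875
```

```bash
cat > crop.py <<'E'
from h import *
import sys
tag=sys.argv[1]
g=grab(tag)
boxes={"top":(185,300,150,285),"scene":(170,370,185,335)}
if len(sys.argv)>2: boxes={sys.argv[2]:tuple(map(int,sys.argv[3].split(',')))}
for n,(a,b,c,e) in boxes.items():
    im=g[n][0][c:e,a:b,::-1]; f=min(800/(b-a),600/(e-c)); cv2.imwrite(f"pics/{tag}_{n}_c.png",cv2.resize(im,None,fx=f,fy=f,interpolation=cv2.INTER_CUBIC)[:600,:800])
o=bot.get_obs();print(o['t'],o['q'].round(3),o['eef_pos'].round(4),o['tool_rot'].round(4),o['contact_force'].round(2))
E
python3 crop.py b
```

```text
2.2 [ 0.225  0.356 -0.192  1.993  0.093  0.8   -1.544] [ 0.5154 -0.0967  0.1087] [1.000e-04 9.997e-01 2.380e-02 4.000e-04] [-0.34 -0.78  0.91]
```

View pics/b_scene_c.png

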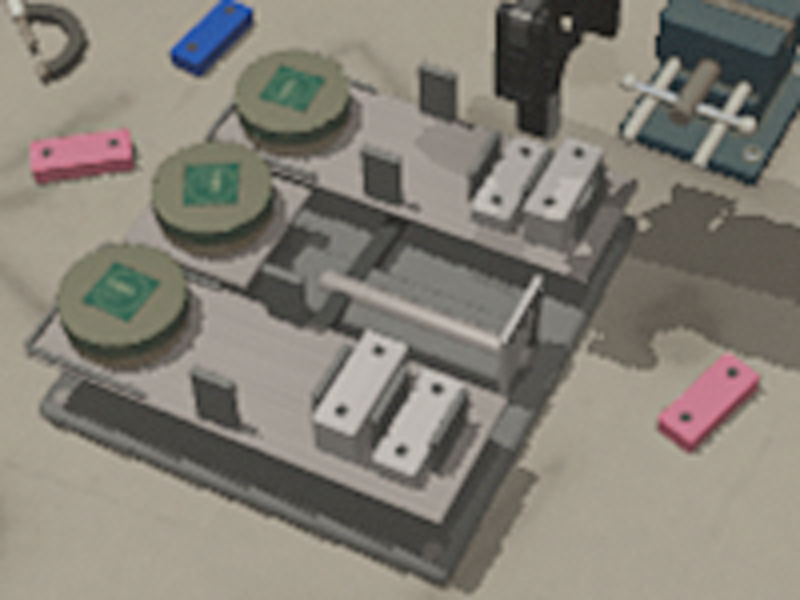

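View pics/b_top_c.png

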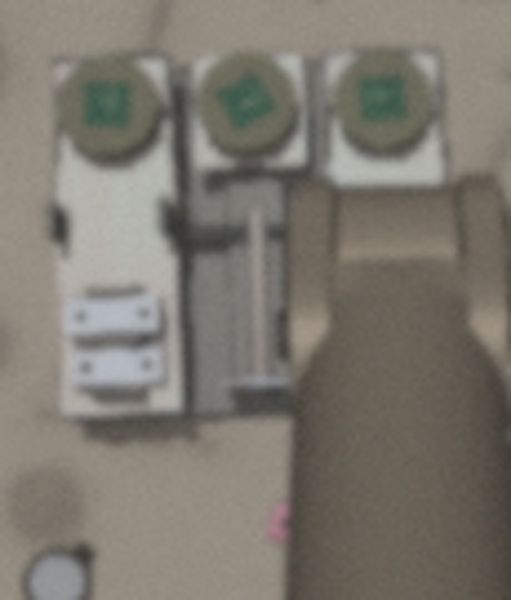

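```bash
python3 - <<'E'
from h import *
def pc(X): q=proj("scene",X); return ((q-[170,185])*4).round(0)
ax=np.array([-.047,.999,0]);T=np.array([.5154,-.0967,.1087])
for s in(-1,1):
    for z in (.009,.03): print(s,z,pc(T+s*ax*.0375+[0,0,z]), pc(T+s*ax*.052+[0,0,z]))
B=np.array([.515,-.0945,.0753])
print([pc(B+s*ax*.03+t*np.array([.012,0,0])) for s in(-1,1) for t in (-1,1)])
E
```

```text
-1 0.009 [592.  68.] [602.  51.]
-1 0.03 [593.  41.] [604.  24.]
1 0.009 [536. 161.] [525. 180.]
1 0.03 [537. 134.] [526. 153.]
[array([602., 141.]), array([563., 126.]), array([559., 215.]), array([519., 199.])]
```

View pics/b_scene.png

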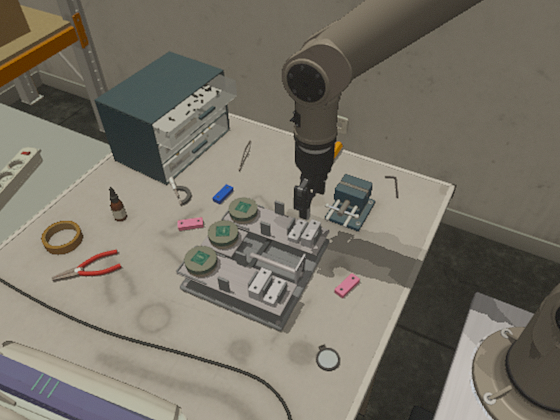

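```bash
python3 - <<'E'
from h import *
p,d=load("b","scene"); v,u=np.mgrid[0:420,0:560]; X=deproj("scene",u,v,d)
np.set_printoptions(linewidth=200)
for v in range(176,226,3):
    print(v,[tuple((X[v,u]*1000).astype(int)) for u in range(296,324,4)])
E
python3 - <<'E'
import sys;sys.path.insert(0,'.')
import os;os.chdir('.')
from h import *
p,_=load("b","scene"); cv2.imwrite("pics/b_f.png",cv2.resize(p[165:250,280:350,::-1],None,fx=7,fy=7,interpolation=cv2.INTER_NEAREST))
E
```

```text
176 [(np.int64(657), np.int64(-303), np.int64(-1)), (np.int64(647), np.int64(-308), np.int64(-1)), (np.int64(517), np.int64(-59), np.int64(255)), (np.int64(509), np.int64(-61), np.int64(256)), (np.int64(503), np.int64(-65), np.int64(256)), (np.int64(502), np.int64(-82), np.int64(243)), (np.int64(497), np.int64(-89), np.int64(239))]
179 [(np.int64(652), np.int64(-295), np.int64(-3)), (np.int64(531), np.int64(-73), np.int64(229)), (np.int64(517), np.int64(-60), np.int64(246)), (np.int64(508), np.int64(-59), np.int64(251)), (np.int64(501), np.int64(-63), np.int64(250)), (np.int64(500), np.int64(-79), np.int64(237)), (np.int64(493), np.int64(-82), np.int64(238))]
182 [(np.int64(646), np.int64(-282), np.int64(-1)), (np.int64(529), np.int64(-69), np.int64(226)), (np.int64(514), np.int64(-54), np.int64(244)), (np.int64(507), np.int64(-57), np.int64(245)), (np.int64(502), np.int64(-65), np.int64(240)), (np.int64(498), np.int64(-75), np.int64(233)), (np.int64(494), np.int64(-85), np.int64(227))]
185 [(np.int64(639), np.int64(-270), np.int64(0)), (np.int64(529), np.int64(-67), np.int64(219)), 
[... 3869 characters left out ...]
), np.int64(-193), np.int64(0))]
221 [(np.int64(564), np.int64(-123), np.int64(43)), (np.int64(550), np.int64(-114), np.int64(58)), (np.int64(541), np.int64(-117), np.int64(60)), (np.int64(557), np.int64(-172), np.int64(-1)), (np.int64(521), np.int64(-116), np.int64(71)), (np.int64(514), np.int64(-121), np.int64(69)), (np.int64(531), np.int64(-186), np.int64(-1))]
224 [(np.int64(554), np.int64(-102), np.int64(58)), (np.int64(547), np.int64(-109), np.int64(55)), (np.int64(537), np.int64(-109), np.int64(59)), (np.int64(526), np.int64(-106), np.int64(69)), (np.int64(517), np.int64(-108), np.int64(71)), (np.int64(509), np.int64(-111), np.int64(72)), (np.int64(500), np.int64(-114), np.int64(73))]
```

View pics/b_f.png

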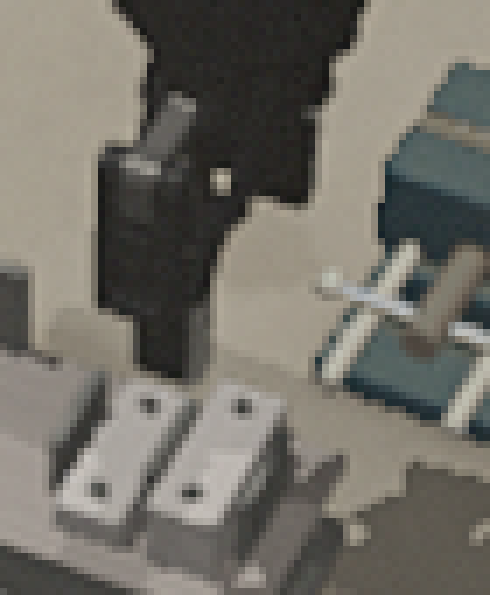

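```bash
python3 - <<'E'
from h import *
p,d=load("a","scene"); v,u=np.mgrid[0:420,0:560]; X=deproj("scene",u,v,d)
print(proj("scene",[.2767,-.615,.2024]),proj("scene",[.2767,-.615,.2154]))
for v in range(60,90,2):
    print(v,[tuple(int(a) for a in (X[v,u]*1000)) for u in range(488,528,4)])
cv2.imwrite("pics/a_f.png",cv2.resize(p[20:100,470:550,::-1],None,fx=7,fy=7,interpolation=cv2.INTER_NEAREST))
E
```

```text
[490.63920838  87.72158517] [492.18955576  83.12285394]
60 [(305, -655, 250), (296, -656, 251), (287, -655, 254), (274, -576, 297), (266, -567, 304), (257, -543, 318), (249, -546, 319), (241, -552, 318), (241, -1090, 47), (230, -1081, 54)]
62 [(304, -653, 245), (294, -650, 249), (286, -655, 249), (298, -1079, 30), (264, -571, 298), (255, -545, 313), (247, -549, 313), (240, -553, 313), (239, -1079, 45), (228, -1077, 49)]
64 [(332, -1079, 14), (293, -654, 242), (284, -656, 243), (296, -1082, 22), (263, -567, 295), (254, -547, 307), (247, -575, 295), (238, -552, 309), (237, -1081, 38), (225, -1082, 40)]
66 [(330, -1076, 8), (318, -1075, 12), (306, -1080, 13), (294, -1078, 17), (261, -554, 297), (253, -566, 293), (245, -570, 293), (237, -553, 304), (235, -1075, 34), (223, -1078, 36)]
68 [(328, -1076, 2), (316, -1079, 3), (304, -1081, 6), (292, -1083, 7), (259, -553, 293), (251, -545, 299), (243, -556, 296), (235, -553, 299), (233, -1076, 27), (221, -1075, 31)]
70 [(326, -1081, -7), (314, -1078, -2), (301, -1075, 2), (267, -570, 277), (258, -548, 291), (250, -544, 295), (242, -549, 295), 
[... 1058 characters left out ...]
58, 254), (250, -567, 252), (253, -1084, -34), (241, -1079, -28), (229, -1082, -26), (217, -1072, -17), (206, -1079, -18)]
84 [(312, -1077, -55), (300, -1085, -56), (287, -1081, -50), (257, -571, 242), (248, -571, 245), (251, -1085, -42), (238, -1069, -29), (227, -1078, -31), (215, -1077, -27), (203, -1075, -23)]
86 [(310, -1078, -62), (297, -1080, -60), (285, -1084, -59), (273, -1078, -52), (261, -1080, -50), (248, -1079, -46), (236, -1079, -42), (224, -1075, -37), (213, -1084, -38), (201, -1079, -32)]
88 [(216, 570, 891), (295, -1078, -66), (283, -1078, -63), (271, -1081, -61), (258, -1078, -56), (246, -1079, -53), (234, -1080, -50), (222, -1082, -47), (210, -1080, -43), (199, -1084, -42)]
```

View pics/a_f.png

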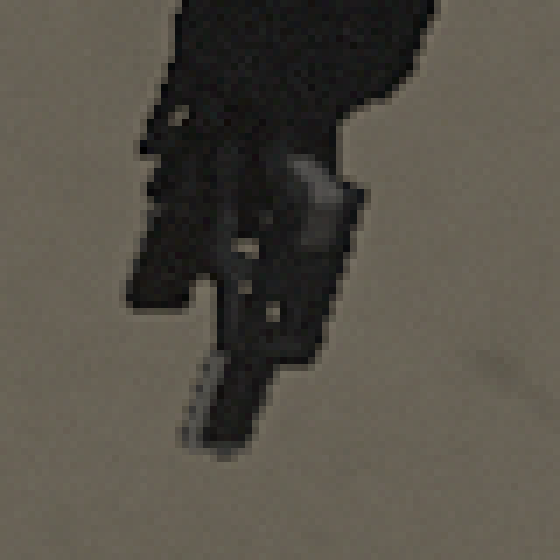

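Call:
{"fn": "move_arm", "kwargs": {
  "increments": "0.88 0 2 -10 0 0 0; 0.88 0 0 -10 0 0 0; 0.88 0 0 -10 0 0 0; 0.88 0 0 -10 0 0 0; 0.88 0 0 -10 0 0 0; 0.88 0 0 -5 0 0 0; 0.88 0 0 0 0 0 0; 0.88 0 0 0 0 0 0"
}}

```text
t: 3.2
eef_pos: [0.5153, -0.0946, 0.0536]
tool_rot: [0.0, 1.0, 0.024, 0.0]
contact_force: [-0.1, 0.6, 0.5]
gripper_width: 0.878
```

```bash
python3 crop.py c scene 280,350,170,235
```

```text
3.3 [ 0.209  0.438 -0.181  2.03   0.122  0.682 -1.572] [ 0.5153 -0.0946  0.0537] [1.000e-04 9.997e-01 2.390e-02 4.000e-04] [-0.71  0.55 -0.41]
```

View pics/c_scene_c.png

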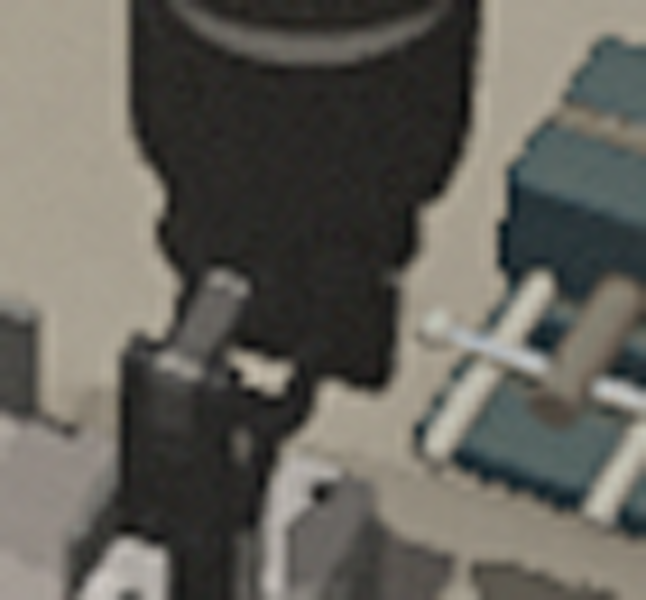

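```bash
python3 - <<'E'
from h import *
p,d=load("c","scene"); cv2.imwrite("pics/c2.png",cv2.resize(p[200:265,275,:].reshape(1,1,-1) if 0 else p[200:265,270:345,::-1],None,fx=9,fy=9,interpolation=cv2.INTER_CUBIC))
v,u=np.mgrid[0:420,0:560]; X=deproj("scene",u,v,d)
for v in range(222,244,2):
    print(v,[tuple(int(a) for a in (X[v,u]*1000)) for u in range(294,316,3)])
E
```

```text
222 [(519, -24, 158), (513, -26, 159), (507, -25, 163), (499, -24, 168), (504, -49, 142), (501, -56, 137), (520, -114, 70), (513, -114, 73)]
224 [(518, -22, 154), (516, -30, 148), (512, -37, 143), (500, -25, 161), (503, -46, 139), (499, -52, 135), (517, -107, 72), (510, -108, 74)]
226 [(520, -26, 144), (514, -27, 146), (508, -29, 147), (500, -26, 154), (502, -45, 134), (521, -100, 70), (514, -102, 71), (508, -105, 72)]
228 [(520, -25, 139), (512, -23, 145), (507, -27, 144), (499, -24, 151), (505, -52, 119), (518, -96, 69), (511, -96, 73), (506, -100, 71)]
230 [(548, -82, 61), (544, -87, 57), (506, -25, 140), (500, -26, 142), (504, -49, 117), (515, -89, 71), (510, -93, 70), (503, -95, 71)]
232 [(547, -79, 58), (540, -80, 60), (515, -43, 111), (508, -43, 115), (504, -50, 109), (512, -83, 72), (507, -87, 71), (501, -90, 70)]
234 [(544, -73, 58), (539, -77, 57), (515, -45, 102), (508, -44, 107), (504, -50, 104), (509, -77, 73), (504, -81, 72), (499, -87, 68)]
236 [(542, -69, 57), (536, -71, 58), (515, -43, 98), (507, -43, 103), (504, -50, 97), (507, -73, 72), (502, -77, 70), (496, -80, 70)]
238 [(539, -64, 57), (532, -65, 59), (532, -80, 44), (517, -64, 69), (504, -51, 89), (504, -67, 73), (499, -71, 72), (493, -73, 72)]
240 [(538, -62, 53), (530, -61, 58), (529, -73, 46), (517, -65, 61), (509, -63, 68), (503, -64, 70), (499, -72, 63), (494, -76, 62)]
242 [(538, -62, 46), (530, -62, 50), (527, -70, 43), (516, -61, 59), (510, -64, 59), (502, -63, 65), (499, -71, 58), (494, -77, 55)]
```

View pics/c2.png

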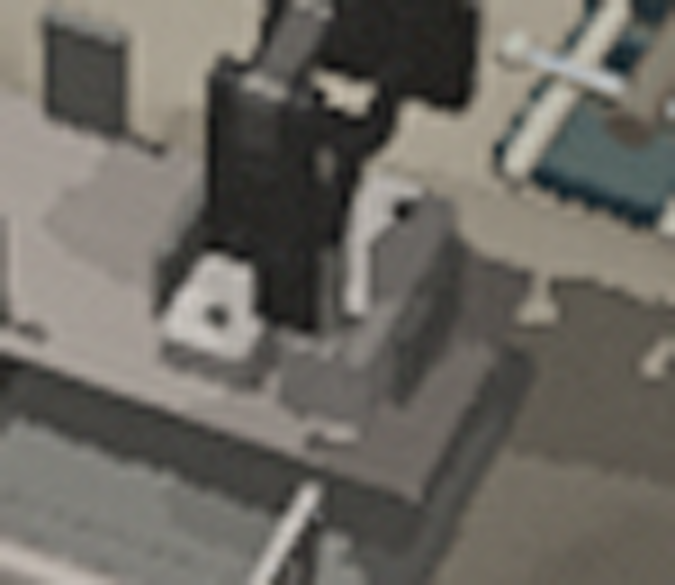

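Call:
{"fn": "move_arm", "kwargs": {
  "increments": "0.88 0 0 -5 0 0 0; 0.88 0 0 -5 0 0 0; 0.88 0 0 -5 0 0 0; 0.88 0 0 -5 0 0 0; 0.88 0 0 -3 0 0 0; 0.88 0 0 0 0 0 0; 0.88 0 0 0 0 0 0; 0.88 0 0 0 0 0 0"
}}

```text
t: 4.3
eef_pos: [0.5151, -0.0946, 0.0305]
tool_rot: [0.0, 1.0, 0.024, 0.0]
contact_force: [0.3, 0.3, -0.2]
gripper_width: 0.875
```

```bash
python3 crop.py d scene 270,345,200,265; python3 - <<'E'
from h import *
p,d=load("d","scene")
v,u=np.mgrid[0:420,0:560]; X=deproj("scene",u,v,d)
for v in range(230,256,2):
    print(v,[tuple(int(a) for a in (X[v,u]*1000)) for u in range(294,316,3)])
E
```

```text
4.4 [ 0.202  0.476 -0.173  2.042  0.134  0.634 -1.583] [ 0.5151 -0.0946  0.0305] [1.000e-04 9.997e-01 2.390e-02 2.000e-04] [-0.09 -0.42 -0.7 ]
230 [(520, -26, 132), (521, -42, 114), (506, -25, 140), (500, -26, 142), (503, -47, 120), (501, -57, 111), (509, -92, 71), (503, -95, 71)]
232 [(519, -24, 128), (516, -31, 122), (510, -34, 123), (500, -27, 135), (502, -46, 114), (513, -85, 70), (506, -85, 74), (501, -89, 71)]
234 [(518, -23, 123), (514, -27, 121), (508, -29, 123), (499, -25, 131), (502, -45, 110), (509, -77, 73), (504, -81, 72), (499, -86, 69)]
236 [(543, -71, 55), (512, -24, 119), (506, -25, 121), (499, -26, 124), (504, -51, 96), (507, -72, 73), (502, -78, 69), (496, -81, 70)]
238 [(540, -65, 55), (533, -66, 58), (506, -26, 114), (499, -25, 119), (505, -52, 88), (505, -68, 71), (500, -72, 70), (494, -75, 70)]
240 [(537, -60, 55), (531, -63, 55), (513, -41, 88), (508, -45, 87), (504, -51, 83), (503, -65, 69), (498, -69, 67), (495, -78, 60)]
242 [(539, -64, 44), (531, -63, 49), (514, -43, 79), (507, -44, 82), (503, -49, 79), (502, -62, 66), (499, -73, 56), (494, -76, 55)]
244 [(537, -60, 42), (531, -62, 43), (525, -66, 42), (507, -44, 75), (503, -51, 70), (502, -63, 58), (499, -71, 51), (493, -75, 51)]
246 [(534, -54, 42), (527, -54, 46), (522, -60, 43), (516, -63, 44), (509, -62, 48), (502, -63, 51), (498, -71, 44), (492, -73, 46)]
248 [(542, -71, 13), (526, -52, 42), (520, -57, 40), (513, -56, 46), (507, -60, 44), (502, -64, 43), (496, -67, 43), (490, -70, 43)]
250 [(539, -65, 14), (533, -67, 15), (528, -72, 13), (511, -53, 43), (504, -54, 46), (499, -58, 45), (493, -61, 44), (488, -65, 43)]
252 [(537, -60, 14), (531, -64, 12), (526, -68, 11), (520, -72, 10), (503, -51, 44), (497, -54, 43), (490, -55, 46), (486, -61, 41)]
254 [(534, -55, 13), (529, -59, 12), (523, -62, 12), (516, -65, 13), (509, -65, 17), (504, -70, 15), (490, -54, 40), (482, -53, 46)]
```

View pics/d_scene_c.png

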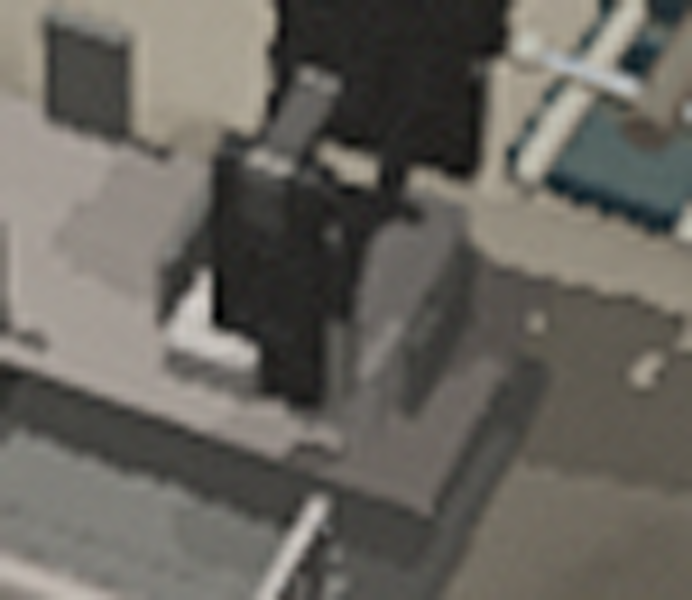

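Call:
{"fn": "move_arm", "kwargs": {
  "increments": "0.88 0 0 -5 0 0 0; 0.88 0 0 -5 0 0 0; 0.88 0 0 -2 0 0 0; 0.88 0 0 0 0 0 0; 0.5 0 0 0 0 0 0; 0.5 0 0 0 0 0 0; 0.5 0 0 0 0 0 0; 0.5 0 0 0 0 0 0",
  "newtons": 40
}}

```text
t: 5.4
eef_pos: [0.5151, -0.0945, 0.0184]
tool_rot: [-0.0, 1.0, 0.024, 0.0]
contact_force: [0.7, 0.5, 0.6]
gripper_width: 0.691
```

```bash
python3 crop.py e scene 270,345,200,265
```

```text
5.5 [ 0.199  0.496 -0.169  2.047  0.141  0.609 -1.589] [ 0.5151 -0.0945  0.0184] [-0.000e+00  9.997e-01  2.390e-02  2.000e-04] [ 0.34 -0.12 -0.24]
```

View pics/e_scene_c.png

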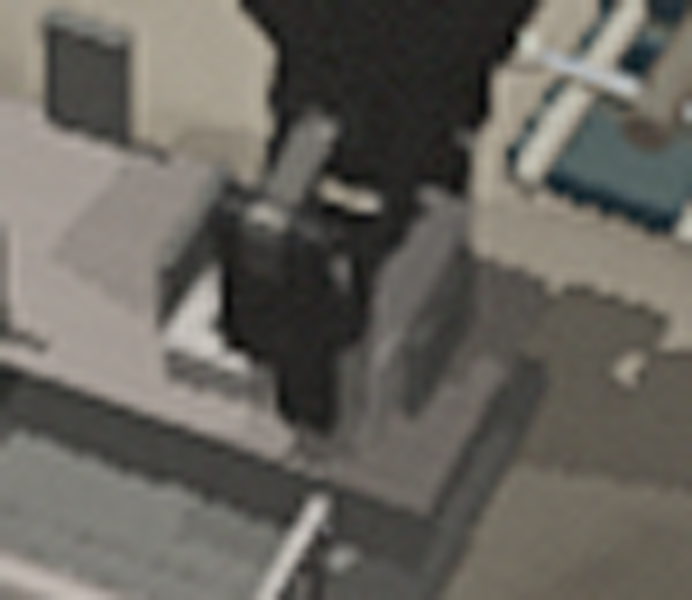

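Call:
{"fn": "move_arm", "kwargs": {
  "increments": "0.5 0 0 5 0 0 0; 0.5 0 0 5 0 0 0; 0.5 0 0 10 0 0 0; 0.5 0 0 15 0 0 0; 0.5 0 0 20 0 0 0; 0.5 0 0 25 0 0 0; 0.5 0 0 30 0 0 0; 0.5 0 0 10 0 0 0"
}}

```text
t: 6.5
eef_pos: [0.5163, -0.0947, 0.1408]
tool_rot: [0.0, 1.0, 0.024, 0.002]
contact_force: [0.3, -0.4, -1.0]
gripper_width: 0.692
```

```bash
python3 crop.py f scene 230,370,150,265
```

```text
6.6 [ 0.228  0.314 -0.199  1.969  0.081  0.864 -1.536] [ 0.5157 -0.0947  0.1396] [2.000e-04 9.997e-01 2.380e-02 1.300e-03] [-0.27 -0.34 -1.5 ]
```

View pics/f_scene_c.png

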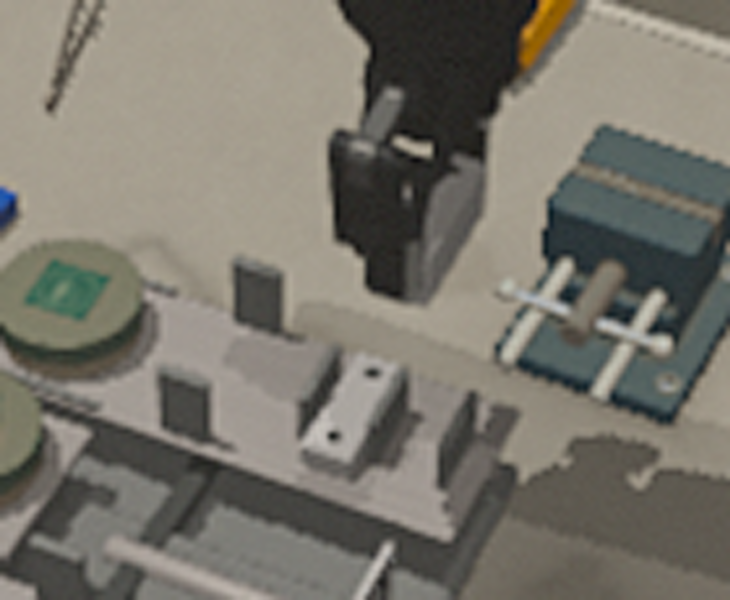

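Call:
{"fn": "move_arm", "kwargs": {
  "increments": "0.5 -20 -25 0 0 0 0; 0.5 -29 -35 0 0 0 0; 0.5 -29 -35 0 0 0 0; 0.5 -29 -35 0 0 0 0; 0.5 -29 -35 -10 0 0 0; 0.5 0 0 -20 0 0 0; 0.5 0 0 -30 0 0 0; 0.5 0 0 -20 0 0 0"
}}

```text
t: 7.6
eef_pos: [0.3775, -0.259, 0.0562]
tool_rot: [-0.001, 1.0, 0.024, -0.001]
contact_force: [0.5, 0.6, -0.5]
gripper_width: 0.69
```

```bash
python3 crop.py g scene 260,440,150,290;  python3 - <<'E'
from h import *
p,d=load("g","scene")
print(ray("top",360,270,0),ray("top",380,253,0))
E
```

```text
7.7 [ 0.547  0.346 -0.097  2.179  0.056  0.624 -1.112] [ 0.3766 -0.2583  0.0557] [-0.0015  0.9997  0.0239 -0.0026] [ 0.19 -0.25 -0.68]
[ 0.3944549  -0.35869343  0.        ] [ 0.4459047  -0.42182558  0.        ]
```

View pics/g_scene_c.png

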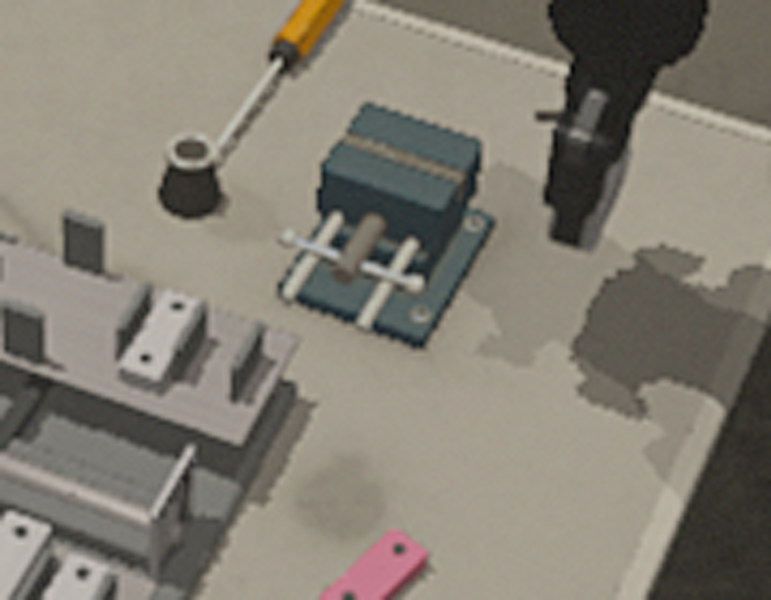

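Call:
{"fn": "move_arm", "kwargs": {
  "increments": "0.5 0 0 0 0 0 0; 0.5 0 0 -10 0 0 0; 0.5 0 0 -15 0 0 0; 0.5 0 0 -15 0 0 0; 0.5 0 0 -15 0 0 0; 0.5 0 0 -10 0 0 0; 0.5 0 0 -5 0 0 0; 0.5 0 0 0 0 0 0"
}}

```text
t: 8.7
eef_pos: [0.3789, -0.2595, -0.012]
tool_rot: [-0.0, 1.0, 0.024, -0.0]
contact_force: [-0.5, 0.1, -0.7]
gripper_width: 0.693
```

```bash
python3 crop.py g2 scene 340,440,150,225;  python3 - <<'E'
from h import *
p,d=load("g2","scene")
v,u=np.mgrid[0:420,0:560]; X=deproj("scene",u,v,d)
for v in range(196,222,2):
    print(v,[tuple(int(a) for a in (X[v,u]*1000)) for u in range(384,408,3)])
E
```

```text
8.8 [ 0.532  0.477 -0.081  2.208  0.084  0.459 -1.138] [ 0.3792 -0.2597 -0.0114] [1.000e-04 9.997e-01 2.390e-02 3.000e-04] [ 0.28 -0.29 -1.  ]
196 [(424, -342, -4), (392, -231, 108), (383, -217, 124), (377, -218, 126), (370, -218, 129), (365, -223, 127), (361, -239, 115), (377, -368, -4)]
198 [(421, -333, -1), (391, -230, 102), (382, -217, 118), (375, -215, 123), (369, -216, 125), (365, -230, 114), (360, -238, 110), (374, -358, -2)]
200 [(418, -325, 0), (390, -230, 97), (379, -205, 124), (373, -209, 124), (369, -219, 117), (366, -238, 101), (360, -242, 100), (372, -353, -3)]
202 [(416, -320, -1), (383, -200, 121), (377, -202, 122), (371, -205, 122), (370, -229, 101), (363, -231, 102), (368, -295, 42), (370, -344, -1)]
204 [(388, -196, 116), (381, -193, 122), (375, -195, 123), (369, -198, 123), (379, -286, 39), (362, -231, 97), (375, -337, -5), (368, -338, -2)]
206 [(386, -192, 114), (379, -191, 119), (374, -195, 117), (367, -192, 123), (364, -209, 109), (361, -228, 94), (372, -329, -3), (365, -328, 0)]
208 [(385, -190, 110), (378, -190, 113), (372, -190, 116), (366, -191, 119), (366,
[... 210 characters left out ...]
 [(384, -195, 94), (377, -192, 100), (371, -195, 100), (364, -194, 104), (364, -226, 75), (364, -263, 39), (365, -309, -3), (358, -310, 0)]
214 [(383, -194, 88), (376, -194, 92), (370, -193, 96), (364, -195, 97), (368, -253, 40), (364, -269, 27), (362, -300, 0), (356, -306, -3)]
216 [(383, -197, 79), (378, -204, 75), (372, -206, 76), (363, -197, 89), (366, -244, 43), (367, -291, -2), (360, -295, -1), (354, -300, -3)]
218 [(382, -200, 70), (376, -202, 71), (369, -199, 78), (363, -202, 78), (363, -238, 43), (364, -283, 0), (358, -288, -1), (352, -292, -2)]
220 [(387, -226, 36), (375, -200, 68), (368, -198, 72), (362, -202, 72), (363, -241, 34), (362, -275, 2), (356, -282, -2), (350, -285, -1)]
```

View pics/g2_scene_c.png

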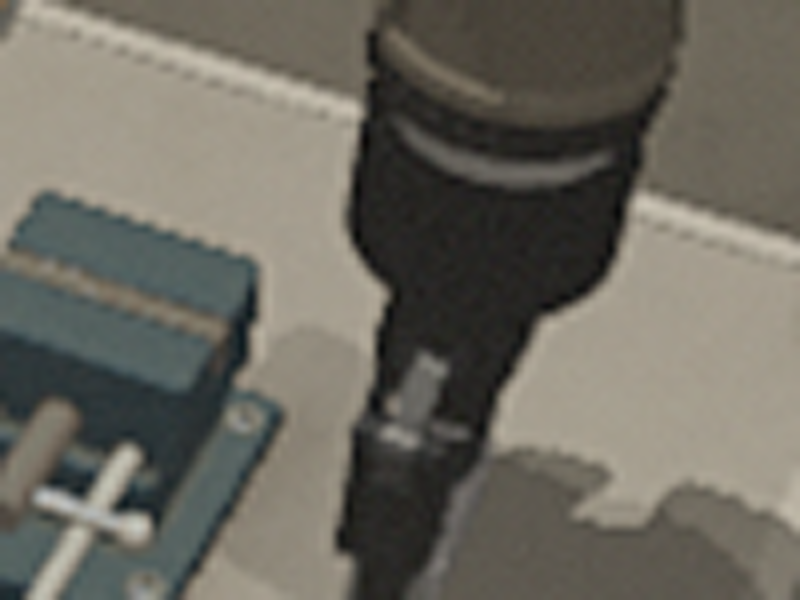

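Call:
{"fn": "move_arm", "kwargs": {
  "increments": "0.5 0 0 -5 0 0 0; 0.5 0 0 -4 0 0 0; 0.5 0 0 -2 0 0 0; 0.5 0 0 -2 0 0 0; 0.5 0 0 -1 0 0 0; 0.5 0 0 0 0 0 0; 0.5 0 0 0 0 0 0; 0.5 0 0 0 0 0 0"
}}

```text
t: 9.8
eef_pos: [0.379, -0.2596, -0.0256]
tool_rot: [0.0, 1.0, 0.024, 0.0]
contact_force: [0.3, 0.2, -1.0]
gripper_width: 0.694
```

Call:
{"fn": "move_arm", "kwargs": {
  "increments": "0.5 0 0 -1 0 0 0; 0.5 0 0 -1 0 0 0; 0.5 0 0 -1 0 0 0; 0.5 0 0 0 0 0 0; 0.5 0 0 0 0 0 0; 0.5 0 0 0 0 0 0; 0.5 0 0 0 0 0 0; 0.5 0 0 0 0 0 0"
}}

```text
t: 10.8
eef_pos: [0.379, -0.2596, -0.027]
tool_rot: [0.0, 1.0, 0.024, 0.0]
contact_force: [-6.8, 3.5, 29.0]
gripper_width: 0.694
```

Call:
{"fn": "move_arm", "kwargs": {
  "increments": "0.5 0 0 1 0 0 0; 0.5 0 0 1 0 0 0; 0.5 0 0 0 0 0 0; 0.75 0 0 0 0 0 0; 0.88 0 0 0 0 0 0; 0.88 0 0 0 0 0 0; 0.88 0 0 0 0 0 0; 0.88 0 0 0 0 0 0"
}}

```text
t: 11.8
eef_pos: [0.379, -0.2596, -0.0267]
tool_rot: [0.0, 1.0, 0.024, 0.0]
contact_force: [0.1, 0.0, -0.1]
gripper_width: 0.882
```

Call:
{"fn": "move_arm", "kwargs": {
  "increments": "0.88 0 0 5 0 0 0; 0.88 0 0 10 0 0 0; 0.88 0 0 20 0 0 0; 0.88 0 0 30 0 0 0; 0.88 0 0 40 0 0 0; 0.88 0 0 25 0 0 0.1; 0.88 0 0 0 0 0 0.18; 0.88 0 0 0 0 0 0.18"
}}

```text
t: 12.8
eef_pos: [0.3792, -0.2598, 0.1046]
tool_rot: [0.001, 0.967, 0.254, 0.001]
contact_force: [0.7, -0.1, -0.0]
gripper_width: 0.878
```

```bash
python3 crop.py i scene 340,440,150,225; python3 - <<'E'
from h import *
p,d=load("i","top"); cv2.imwrite("pics/i_topc.png",cv2.resize(p[225:305,270:390,::-1],None,fx=6,fy=6,interpolation=cv2.INTER_CUBIC))
E
```

```text
12.9 [ 0.634  0.268 -0.195  2.139  0.076  0.739 -0.672] [ 0.379  -0.2597  0.1041] [3.000e-04 9.678e-01 2.517e-01 3.000e-04] [ 0.12 -0.09 -0.92]
```

View pics/i_scene_c.png

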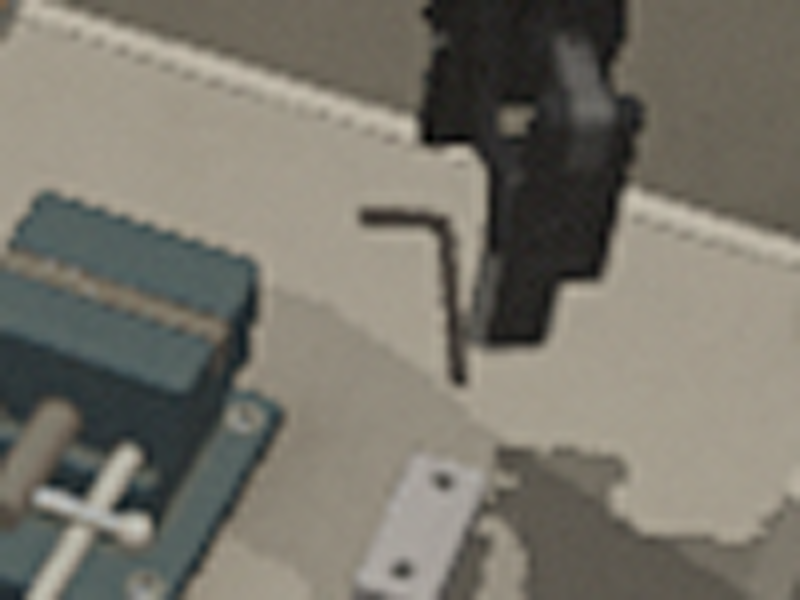

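View pics/i_topc.png

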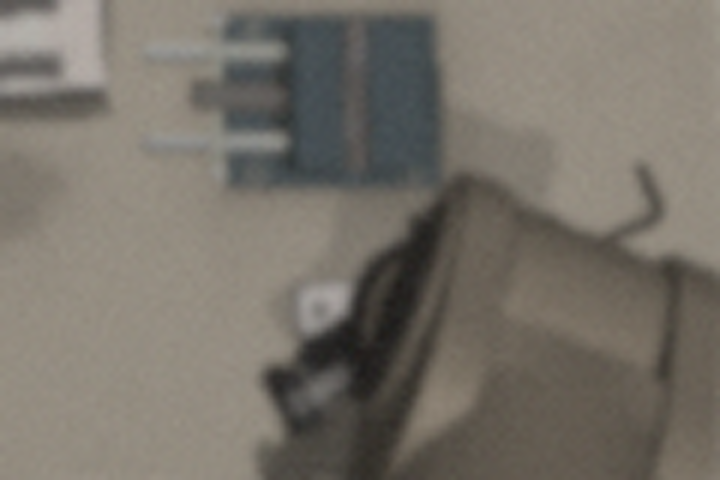

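Call:
{"fn": "move_arm", "kwargs": {
  "increments": "0.55 0 0 0 0 0 0.185; 0.55 0 0 0 0 0 0.185; 0.55 0 0 0 0 0 0.185; 0.55 0 0 0 0 0 0.185; 0.55 0 0 0 0 0 0.185; 0.55 0 0 0 0 0 0.185; 0.55 0 0 -20 0 0 0; 0.55 0 0 -20 0 0 0"
}}

```text
t: 13.9
eef_pos: [0.379, -0.2599, 0.0633]
tool_rot: [0.0, 0.692, 0.722, -0.0]
contact_force: [0.1, -0.1, 0.1]
gripper_width: 0.55
```

```bash
python3 crop.py j scene 350,440,165,232
```

```text
14.0 [ 0.79   0.358 -0.381  2.159  0.213  0.663  0.305] [ 0.3775 -0.2589  0.062 ] [-1.700e-03  6.916e-01  7.223e-01 -4.000e-04] [-0.27 -0.34  0.23]
```

View pics/j_scene_c.png

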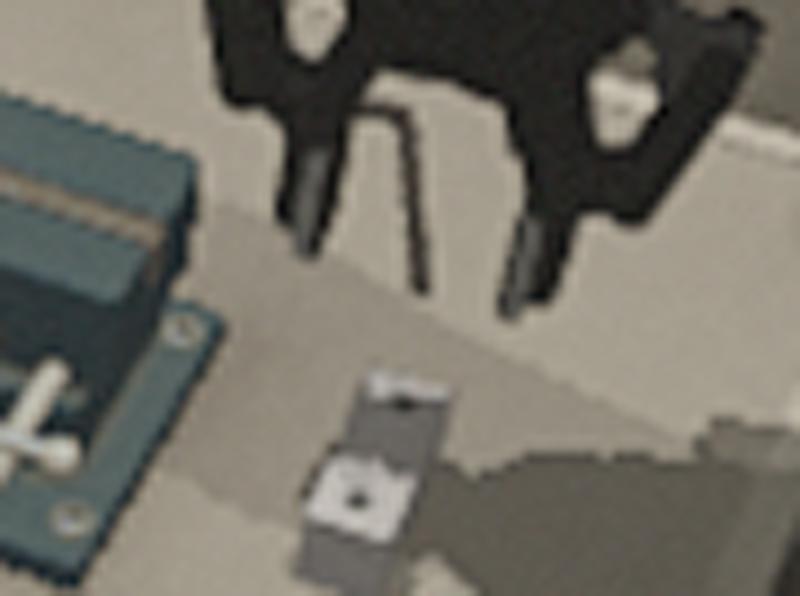

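Call:
{"fn": "move_arm", "kwargs": {
  "increments": "0.55 0 0 -20 0 0 0; 0.55 0 0 -20 0 0 0; 0.55 0 0 -20 0 0 0; 0.55 0 0 -10 0 0 0; 0.55 0 0 -5 0 0 0; 0.55 0 0 -3 0 0 0; 0.55 0 0 -2 0 0 0; 0.55 0 0 0 0 0 0"
}}

```text
t: 15.0
eef_pos: [0.3791, -0.2597, -0.0165]
tool_rot: [0.0, 0.69, 0.723, 0.0]
contact_force: [-0.0, 0.5, -1.0]
gripper_width: 0.548
```

```bash
python3 crop.py k scene 350,440,175,242
```

```text
15.1 [ 0.721  0.503 -0.308  2.197  0.321  0.482  0.21 ] [ 0.3791 -0.2597 -0.0165] [2.000e-04 6.904e-01 7.235e-01 0.000e+00] [ 0.21 -0.44  0.47]
```

View pics/k_scene_c.png

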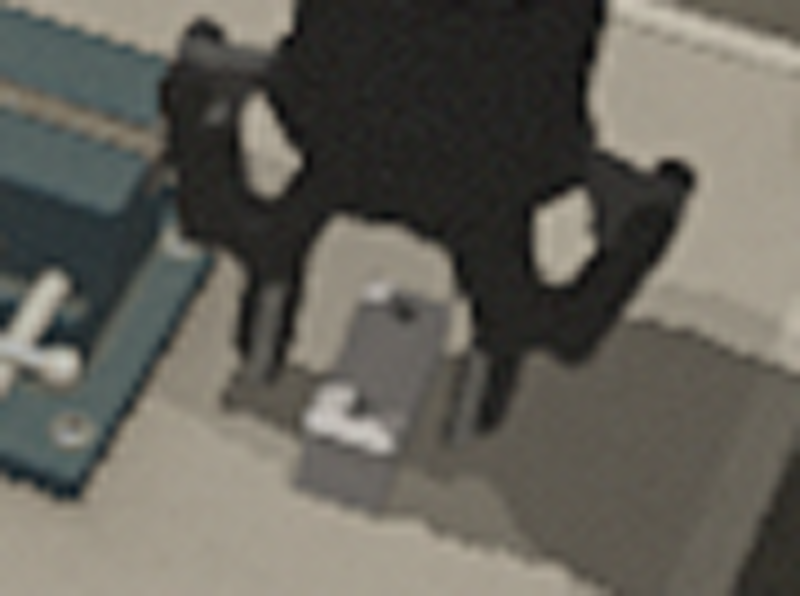

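Call:
{"fn": "move_arm", "kwargs": {
  "increments": "0.55 0 0 -2 0 0 0; 0.55 0 0 -2 0 0 0; 0.4 0 0 0 0 0 0; 0.1 0 0 0 0 0 0; 0.1 0 0 0 0 0 0; 0.1 0 0 0 0 0 0; 0.1 0 0 0 0 0 0; 0.1 0 0 0 0 0 0",
  "newtons": 40
}}

```text
t: 16.1
eef_pos: [0.379, -0.2596, -0.0206]
tool_rot: [0.0, 0.69, 0.724, -0.0]
contact_force: [-0.7, 0.9, 2.2]
gripper_width: 0.274
```

Call:
{"fn": "move_arm", "kwargs": {
  "increments": "0.1 0 0 5 0 0 0; 0.1 0 0 10 0 0 0; 0.1 0 0 20 0 0 0; 0.1 0 0 30 0 0 0; 0.1 0 0 35 0 0 0; 0.1 0 0 30 0 0 0; 0.1 0 0 20 0 0 0; 0.1 0 0 0 0 0 0"
}}

```text
t: 17.1
eef_pos: [0.3799, -0.2602, 0.131]
tool_rot: [0.002, 0.69, 0.723, 0.0]
contact_force: [-0.9, 0.9, -2.7]
gripper_width: 0.272
```

```bash
python3 crop.py l scene 320,440,130,232; python3 - <<'E'
from h import *
z=np.load("X_top.npy")
p,d=load("l","top"); v,u=np.mgrid[0:420,0:560]; X=deproj("top",u,v,d)
L=X[187:211,202:217,2]; print("L pan",np.median(L), "Lfront",np.median(X[239:242,203:215,2]),"R",np.median(X[187:211,264:280,2]))
E
```

```text
17.2 [ 0.837  0.25  -0.423  2.105  0.14   0.813  0.376] [ 0.3785 -0.2595  0.129 ] [-1.000e-04  6.904e-01  7.235e-01 -1.000e-04] [-0.08  0.34 -1.22]
L pan 0.06031326245632425 Lfront 0.060859216928454016 R 0.052577546483111276
```

View pics/l_scene_c.png

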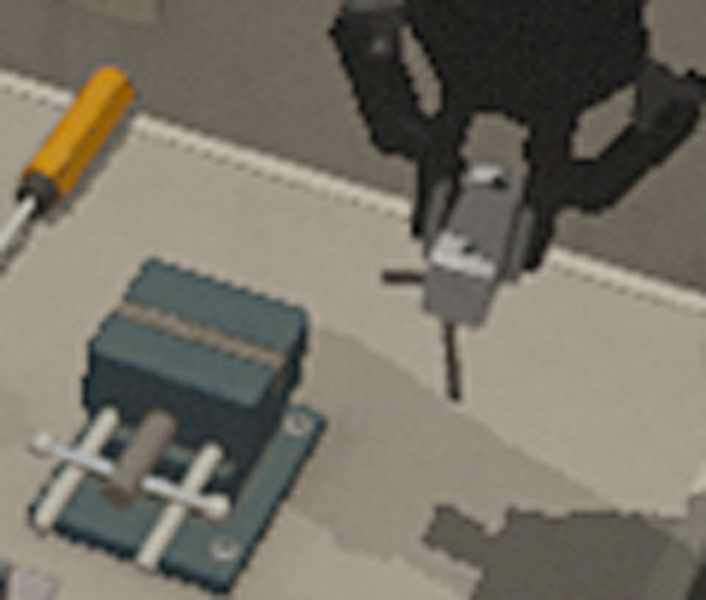

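Call:
{"fn": "move_arm", "kwargs": {
  "increments": "0.1 20 32 0 0 0 0; 0.1 29 46 0 0 0 0; 0.1 32 50 0 0 0 0; 0.1 32 50 0 0 0 0; 0.1 32 50 0 0 0 0; 0.1 32 50 0 0 0 0; 0.1 28 45 0 0 0 0; 0.1 16 26 0 0 0 0"
}}

```text
t: 18.2
eef_pos: [0.5999, 0.0929, 0.1276]
tool_rot: [-0.001, 0.689, 0.725, -0.0]
contact_force: [-0.6, 0.6, -1.2]
gripper_width: 0.27
```

Call:
{"fn": "move_arm", "kwargs": {
  "increments": "0.1 0 0 -10 0 0 0; 0.1 0 0 -10 0 0 0; 0.1 0 0 -10 0 0 0; 0.1 0 0 -5 0 0 0; 0.1 0 0 0 0 0 0; 0.1 0 0 0 0 0 0; 0.1 0 0 0 0 0 0; 0.1 0 0 0 0 0 0"
}}

```text
t: 19.2
eef_pos: [0.6001, 0.0895, 0.0946]
tool_rot: [0.0, 0.69, 0.724, 0.0]
contact_force: [0.6, 0.0, -0.5]
gripper_width: 0.271
```

```bash
python3 crop.py n scene 180,280,195,270; python3 - <<'E'
from h import *
p,d=load("n","top"); cv2.imwrite("pics/n_topc.png",cv2.resize(p[150:285,170:300,::-1],None,fx=4.4,fy=4.4,interpolation=cv2.INTER_CUBIC))
E
```

```text
19.3 [ 0.129  0.537 -0.507  1.792  0.324  0.895 -0.477] [0.6001 0.0895 0.0945] [1.000e-04 6.903e-01 7.235e-01 1.000e-04] [-0.68  0.52 -1.33]
```

View pics/n_scene_c.png

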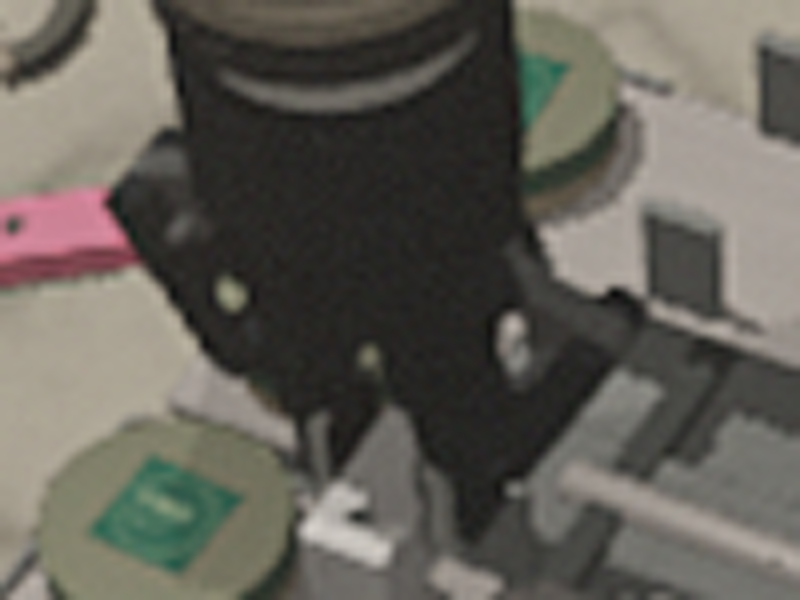

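View pics/n_topc.png

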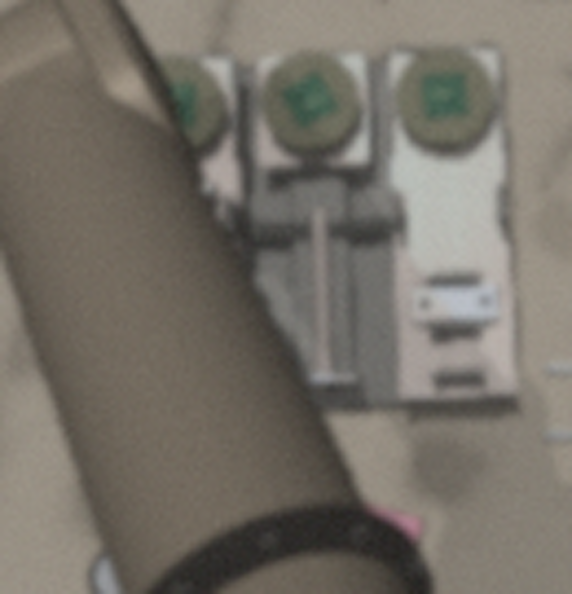

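```bash
python3 - <<'E'
from h import *
p,d=load("n","scene"); cv2.imwrite("pics/n2.png",cv2.resize(p[245:310,195:275,::-1],None,fx=9,fy=9,interpolation=cv2.INTER_CUBIC))
p,d=load("l","scene"); cv2.imwrite("pics/l2.png",cv2.resize(p[225:310,195:275,::-1],None,fx=7,fy=7,interpolation=cv2.INTER_CUBIC))
E
```

```text
(no output)
```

View pics/n2.png

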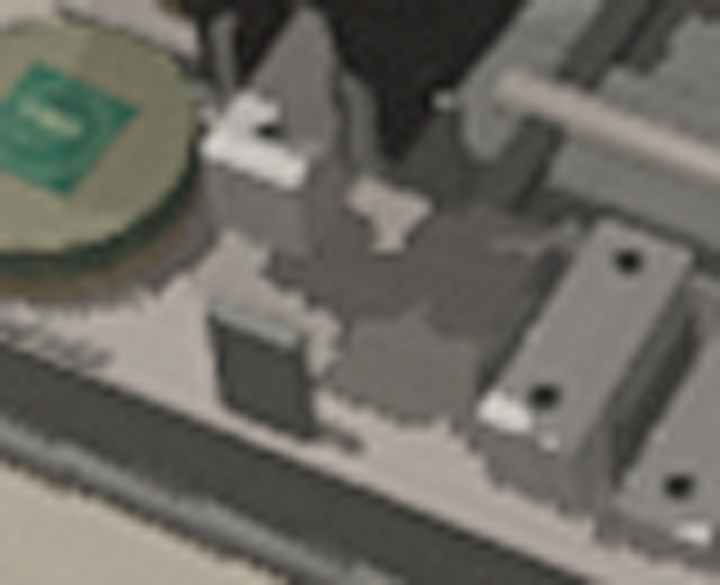

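View pics/l2.png

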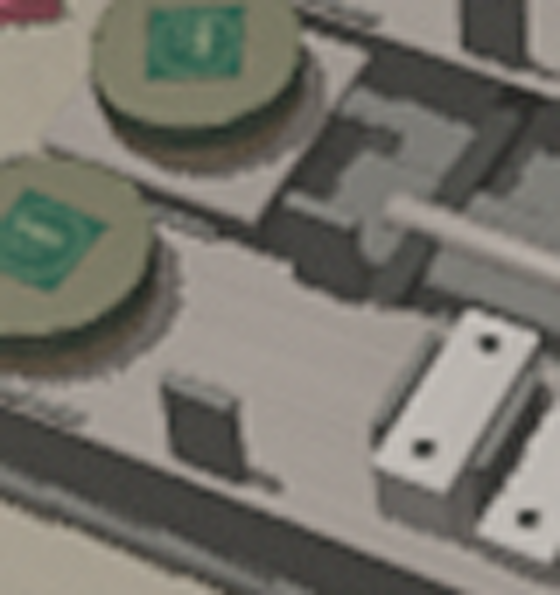

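```bash
python3 - <<'E'
from h import *
def r(x,y,z): return (ray("scene",195+(x-4)/9,245+(y-4)/9,z)*1000).round(1)
c,s=np.cos(.048),np.sin(.048)
def loc(q): dx,dy=q[0]-600,q[1]+1; return np.round([c*dx+s*dy,-s*dx+c*dy],1)
for n,x,y,z in(("barTopBack",204,148,.143),("barTopFront",303,188,.143),("barBotBack",213,237,.115),("barBotFront",304,257,.115),
 ("chOuterBack",210,315,.100),("chOuterFront",303,350,.100),("chInBack",218,299,.100),("chInFront",303,333,.1)):
    q=r(x,y,z); print(n,q,loc(q))
print("expected local bay 5,90; cheek outer y=128.5, inner 122.5, x -7..17; bar y=120")
E
```

```text
barTopBack [609.2 119.6 143. ] [ 15. 120.]
barTopFront [585.  118.8 143. ] [ -9.2 120.4]
barBotBack [608.8 122.1 115. ] [ 14.7 122.5]
barBotFront [588.6 117.5 115. ] [ -5.7 118.9]
chOuterBack [605.4 131.3 100. ] [ 11.7 131.9]
chOuterFront [582.6 129.7 100. ] [-11.1 131.4]
chInBack [606.2 126.9 100. ] [ 12.3 127.5]
chInFront [585.  125.9 100. ] [ -8.9 127.5]
expected local bay 5,90; cheek outer y=128.5, inner 122.5, x -7..17; bar y=120
```

```bash
python3 - <<'E'
from h import *
p,d=load("n","scene"); v,u=np.mgrid[0:420,0:560]; X=deproj("scene",u,v,d)
c,s=np.cos(.048),np.sin(.048)
def loc(X):
    dx,dy=X[...,0]-.6,X[...,1]+.001; return np.stack([c*dx+s*dy,-s*dx+c*dy,X[...,2]],-1)*1000
Q=loc(X)
print("bar end face"); 
m=np.zeros((420,560),np.uint8); cv2.fillPoly(m,[np.array([[219,264],[227,267],[227,272],[220,269]])],1); print(np.median(Q[m>0],0),Q[m>0].std(0),m.sum())
for vv in range(260,276): print(vv,[tuple(int(a) for a in Q[vv,uu]) for uu in range(217,232,2)])
print("cheek outer face")
for vv in range(277,294): print(vv,[tuple(int(a) for a in Q[vv,uu]) for uu in range(217,232,2)])
E
```

```text
bar end face
[  3.6030272  120.22428865 128.95251478] [5.4482781  0.92016711 6.28267095] 50
260 [(48, 77, 78), (13, 116, 142), (11, 113, 140), (7, 112, 141), (3, 110, 140), (0, 109, 142), (-2, 106, 139), (-6, 105, 141)]
261 [(48, 77, 75), (12, 117, 140), (8, 117, 143), (5, 115, 142), (0, 115, 145), (0, 110, 140), (-4, 109, 141), (-7, 107, 141)]
262 [(47, 79, 74), (11, 120, 142), (8, 117, 141), (4, 116, 141), (1, 114, 141), (-2, 113, 141), (-5, 111, 141), (-7, 107, 137)]
263 [(47, 80, 72), (11, 119, 138), (6, 120, 141), (2, 120, 144), (-1, 118, 144), (-2, 114, 140), (-7, 114, 142), (-7, 108, 135)]
264 [(46, 82, 72), (11, 120, 135), (5, 121, 141), (3, 118, 138), (-355, 589, 891), (-5, 117, 142), (-7, 114, 139), (-7, 108, 132)]
265 [(47, 82, 67), (13, 119, 130), (8, 119, 133), (1, 121, 139), (-1, 120, 140), (-4, 118, 139), (-7, 115, 138), (-7, 109, 130)]
266 [(48, 81, 62), (12, 120, 130), (6, 121, 133), (3, 119, 133), (-2, 121, 138), (-5, 119, 138), (-8, 116, 136), (-6, 108, 125)]
267 [(48, 82, 60), (13, 119, 124), (8, 120, 128), (3, 120, 130), (0, 118, 131), (-5, 119, 134), (-9, 119, 1
[... 2386 characters left out ...]
(8, 131, 72), (3, 130, 74), (-1, 131, 79), (-5, 130, 80), (-9, 128, 79), (-2, 113, 56)]
289 [(21, 128, 57), (18, 125, 56), (8, 131, 68), (3, 131, 71), (-1, 131, 76), (-5, 130, 77), (-8, 128, 75), (-4, 116, 57)]
290 [(20, 129, 55), (16, 128, 57), (9, 131, 65), (4, 131, 68), (0, 130, 70), (-4, 130, 72), (-7, 127, 70), (-4, 117, 55)]
291 [(18, 132, 57), (14, 131, 59), (10, 130, 60), (4, 131, 65), (0, 130, 66), (-4, 130, 69), (-9, 130, 72), (-7, 121, 60)]
292 [(38, 109, 11), (14, 131, 54), (10, 131, 57), (6, 129, 57), (0, 130, 63), (-3, 130, 65), (-8, 129, 66), (-8, 123, 58)]
293 [(36, 112, 12), (32, 110, 13), (9, 133, 57), (5, 131, 58), (1, 129, 57), (-4, 131, 64), (-7, 129, 63), (-9, 125, 59)]
```

Call:
{"fn": "move_arm", "kwargs": {
  "increments": "0.1 -1 1.5 -5 0 0 0; 0.1 0 0 -5 0 0 0; 0.1 0 0 -5 0 0 0; 0.1 0 0 -5 0 0 0; 0.1 0 0 -5 0 0 0; 0.1 0 0 -5 0 0 0; 0.1 0 0 0 0 0 0; 0.1 0 0 0 0 0 0"
}}

```text
t: 20.3
eef_pos: [0.5991, 0.091, 0.0644]
tool_rot: [0.0, 0.69, 0.724, 0.0]
contact_force: [0.9, 0.0, -1.1]
gripper_width: 0.271
```

```bash
cat > q.py <<'E'
from h import *
import sys
tag=sys.argv[1]
g=grab(tag); p,d=g["scene"]; cv2.imwrite(f"pics/{tag}c.png",cv2.resize(p[245:310,195:275,::-1],None,fx=9,fy=9,interpolation=cv2.INTER_CUBIC))
X0=deproj("top",*np.mgrid[0:420,0:560][::-1],g["top"][1]); print("R pan z",np.median(X0[190:208,266:280,2]), "L vis",np.median(X0[180:190,215:222,2]))
v,u=np.mgrid[0:420,0:560]; X=deproj("scene",u,v,d)
c,s=np.cos(.048),np.sin(.048)
dx,dy=X[...,0]-.6,X[...,1]+.001; Q=np.stack([c*dx+s*dy,-s*dx+c*dy,X[...,2]],-1)*1000
for vv in range(268,300,2): print(vv,[tuple(int(a) for a in Q[vv,uu]) for uu in range(217,232,2)])
E
python3 q.py o
```

```text
R pan z 0.05231842945761805 L vis 0.06225455321733649
268 [(47, 83, 59), (44, 80, 57), (39, 80, 60), (10, 111, 113), (7, 108, 111), (5, 105, 108), (1, 104, 109), (-3, 105, 113)]
270 [(44, 87, 58), (41, 85, 57), (12, 116, 111), (9, 114, 111), (4, 113, 112), (2, 110, 110), (-2, 111, 114), (-6, 109, 113)]
272 [(42, 91, 57), (39, 89, 57), (10, 120, 110), (5, 119, 113), (3, 117, 111), (0, 113, 108), (-3, 113, 110), (-7, 111, 110)]
274 [(39, 96, 58), (36, 93, 56), (8, 124, 110), (5, 121, 108), (1, 120, 109), (-3, 120, 112), (-6, 117, 111), (-8, 114, 109)]
276 [(37, 100, 57), (34, 98, 57), (10, 121, 99), (5, 122, 103), (1, 121, 104), (-3, 120, 106), (-7, 120, 108), (-7, 114, 101)]
278 [(36, 102, 53), (12, 126, 97), (11, 121, 92), (6, 122, 96), (2, 120, 96), (-2, 121, 100), (-7, 121, 103), (-7, 115, 96)]
280 [(33, 107, 55), (9, 131, 99), (7, 128, 96), (3, 127, 97), (3, 121, 89), (-1, 121, 93), (-7, 122, 98), (-8, 117, 91)]
282 [(29, 113, 58), (11, 130, 90), (7, 129, 91), (1, 130, 96), (-2, 129, 96), (-6, 127, 97), (-6, 122, 90), (-9, 119, 88)]
284 [(27, 117, 56), (12, 129, 81), (6, 131, 87),
[... 237 characters left out ...]
0, 70), (4, 129, 72), (-1, 131, 78), (-4, 129, 78), (-9, 129, 81), (-2, 113, 56)]
290 [(20, 130, 57), (16, 128, 57), (10, 129, 62), (5, 129, 65), (0, 130, 69), (-4, 130, 72), (-9, 129, 74), (-5, 117, 56)]
292 [(38, 109, 10), (14, 131, 55), (9, 132, 59), (5, 131, 60), (0, 130, 63), (-4, 131, 66), (-10, 131, 71), (-8, 122, 57)]
294 [(34, 114, 13), (30, 112, 13), (26, 111, 14), (4, 133, 56), (1, 130, 55), (-3, 130, 57), (-8, 130, 61), (-11, 127, 59)]
296 [(31, 119, 14), (28, 116, 12), (24, 115, 14), (21, 113, 12), (15, 113, 16), (12, 110, 14), (-7, 130, 54), (-11, 129, 55)]
298 [(29, 123, 12), (25, 121, 12), (20, 121, 15), (17, 118, 14), (14, 116, 13), (10, 114, 12), (7, 112, 12), (3, 110, 11)]
```

View pics/oc.png

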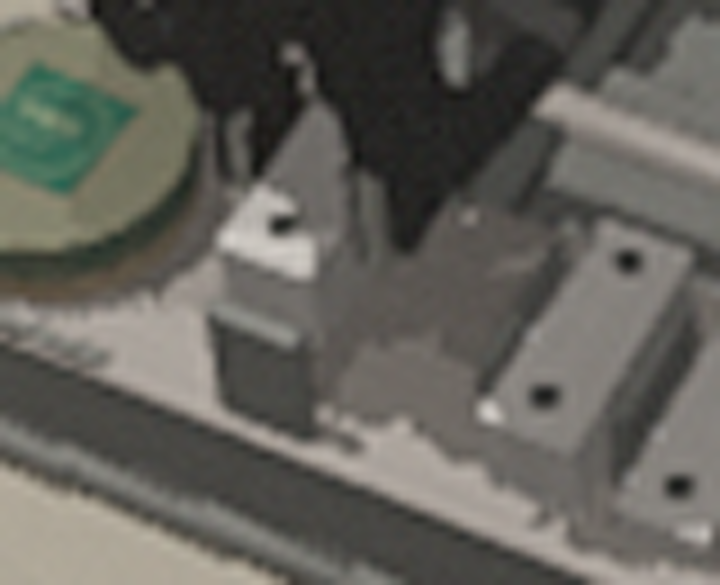

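Call:
{"fn": "move_arm", "kwargs": {
  "increments": "0.1 0 0.5 -5 0 0 0; 0.1 0 0 -5 0 0 0; 0.1 0 0 -5 0 0 0; 0.1 0 0 -5 0 0 0; 0.1 0 0 -4 0 0 0; 0.1 0 0 -3 0 0 0; 0.1 0 0 -2 0 0 0; 0.1 0 0 0 0 0 0"
}}

```text
t: 21.4
eef_pos: [0.5989, 0.0914, 0.0353]
tool_rot: [-0.0, 0.69, 0.724, -0.0]
contact_force: [-0.9, 0.5, -0.9]
gripper_width: 0.277
```

```bash
python3 q.py s
```

```text
R pan z 0.05536221816252247 L vis 0.05949374666033433
268 [(48, 82, 57), (45, 79, 55), (24, 99, 91), (16, 103, 99), (15, 98, 95), (14, 92, 88), (14, 86, 81), (11, 83, 79)]
270 [(47, 84, 53), (43, 83, 53), (25, 99, 83), (17, 103, 93), (14, 101, 92), (14, 93, 83), (10, 92, 84), (8, 88, 80)]
272 [(44, 89, 53), (41, 87, 53), (26, 99, 76), (19, 101, 83), (14, 101, 85), (13, 97, 81), (9, 96, 82), (5, 93, 81)]
274 [(41, 94, 55), (38, 91, 52), (34, 90, 54), (19, 103, 79), (14, 102, 80), (10, 101, 81), (6, 101, 83), (3, 98, 81)]
276 [(37, 100, 57), (34, 97, 56), (30, 95, 55), (20, 102, 70), (11, 108, 83), (8, 105, 81), (4, 104, 82), (1, 101, 80)]
278 [(36, 102, 53), (31, 103, 58), (28, 100, 55), (13, 113, 81), (7, 113, 84), (5, 110, 81), (1, 109, 82), (-1, 107, 82)]
280 [(33, 108, 56), (12, 128, 93), (9, 125, 92), (9, 118, 83), (7, 115, 80), (2, 114, 82), (0, 113, 82), (-5, 112, 84)]
282 [(31, 111, 54), (10, 130, 91), (7, 129, 90), (1, 130, 96), (-1, 127, 93), (-3, 124, 91), (-3, 118, 84), (-6, 115, 82)]
284 [(29, 115, 53), (11, 131, 84), (6, 131, 87), (2, 130, 88), (-3, 131, 93), (-6, 129, 9
[... 198 characters left out ...]
1, 72), (2, 132, 77), (0, 130, 76), (-6, 130, 80), (-9, 129, 80), (-7, 120, 68)]
290 [(21, 128, 54), (17, 127, 55), (8, 131, 66), (5, 129, 65), (-1, 131, 72), (-5, 130, 73), (-9, 129, 74), (-8, 121, 63)]
292 [(18, 133, 54), (15, 131, 54), (10, 130, 56), (4, 131, 61), (0, 130, 62), (-3, 130, 64), (-8, 130, 68), (-8, 122, 58)]
294 [(35, 113, 11), (30, 113, 14), (10, 132, 52), (6, 130, 52), (1, 130, 54), (-3, 130, 58), (-8, 130, 62), (-8, 124, 53)]
296 [(31, 119, 13), (27, 118, 14), (25, 114, 11), (20, 113, 13), (16, 112, 14), (-3, 131, 52), (-7, 130, 53), (-11, 128, 53)]
298 [(29, 123, 12), (25, 122, 14), (21, 119, 13), (18, 118, 13), (12, 118, 16), (11, 113, 10), (7, 112, 12), (-13, 132, 53)]
```

View pics/sc.png

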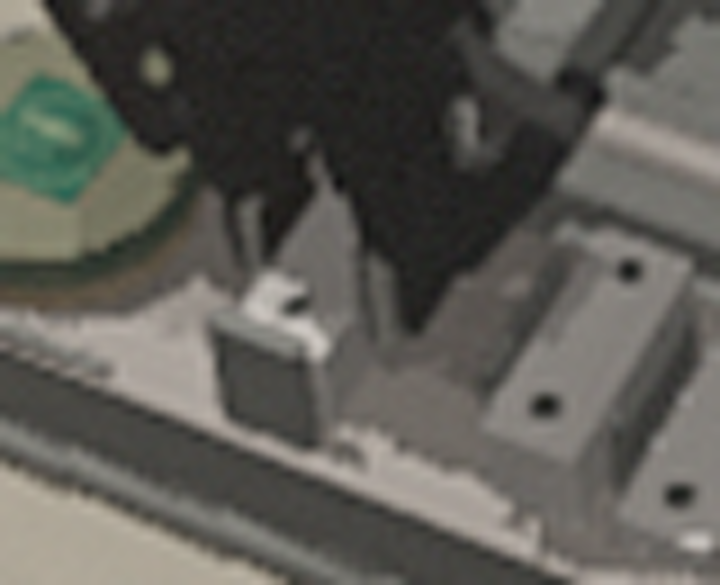

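Call:
{"fn": "move_arm", "kwargs": {
  "increments": "0.1 0 0 -1 0 0 0; 0.1 0 0 0 0 0 0; 0.35 0 0 0 0 0 0; 0.42 0 0 0 0 0 0; 0.48 0 0 0 0 0 0; 0.48 0 0 0 0 0 0; 0.48 0 0 0 0 0 0; 0.48 0 0 0 0 0 0"
}}

```text
t: 22.5
eef_pos: [0.599, 0.0914, 0.0343]
tool_rot: [-0.0, 0.69, 0.723, 0.0]
contact_force: [0.5, -0.1, 0.6]
gripper_width: 0.477
```

```bash
python3 q.py w|head -1
```

```text
R pan z 0.05706633868530135 L vis 0.05779971025082256
```

View pics/wc.png

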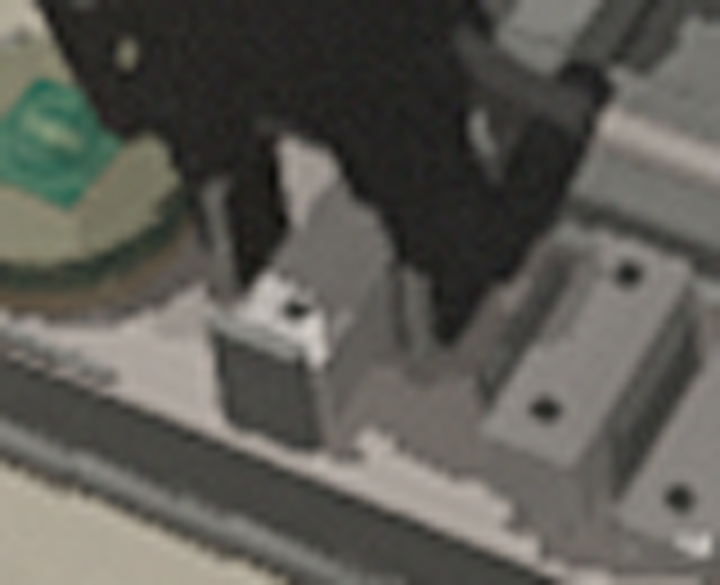

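The bar is released, and both pans read about equal. I'll retreat straight up, then swing clear and check.

Call:
{"fn": "move_arm", "kwargs": {
  "increments": "0.48 0 0 5 0 0 0; 0.48 0 0 10 0 0 0; 0.48 0 0 15 0 0 0; 0.48 0 0 20 0 0 0; 0.48 0 0 30 0 0 0; 0.48 0 0 40 0 0 0; 0.48 0 0 40 0 0 0; 0.48 0 0 20 0 0 0"
}}

```text
t: 23.6
eef_pos: [0.6, 0.0919, 0.2179]
tool_rot: [0.001, 0.69, 0.724, 0.002]
contact_force: [0.4, 0.1, -0.2]
gripper_width: 0.479
```

Call:
{"fn": "move_arm", "kwargs": {
  "increments": "0.48 0 -30 0 0 0 0; 0.48 0 -45 0 0 0 0; 0.48 0 -55 0 0 0 0; 0.48 0 -55 0 0 0 0; 0.48 0 -55 0 0 0 0; 0.48 0 -55 0 0 0 0; 0.48 0 -55 0 0 0 0; 0.48 0 -30 0 0 0 0"
}}

```text
t: 24.6
eef_pos: [0.5975, -0.2928, 0.2138]
tool_rot: [-0.0, 0.692, 0.722, -0.001]
contact_force: [0.8, 0.3, 0.7]
gripper_width: 0.485
```

Call:
{"fn": "move_arm", "kwargs": {
  "increments": "0.48 0 0 0 0 0 0; 0.48 0 0 0 0 0 0; 0.48 0 0 0 0 0 0; 0.48 0 0 0 0 0 0; 0.48 0 0 0 0 0 0; 0.48 0 0 0 0 0 0; 0.48 0 0 0 0 0 0; 0.48 0 0 0 0 0 0"
}}

```text
t: 25.6
eef_pos: [0.5989, -0.2886, 0.2143]
tool_rot: [-0.0, 0.69, 0.723, 0.0]
contact_force: [-0.8, 0.4, 0.6]
gripper_width: 0.481
```

```bash
python3 crop.py z; python3 - <<'E'
from h import *
p,d=load("z","top"); v,u=np.mgrid[0:420,0:560]; X=deproj("top",u,v,d)
print("L",np.median(X[184:192,202:217,2]),np.median(X[206:212,202:217,2]),"R",np.median(X[187:211,266:280,2]))
q=X[194:206,203:216]; m=q[...,2]>.07; print("bar",np.median(q[m],0),m.sum())
p,d=load("z","scene"); X=deproj("scene",u,v,d); 
E
```

```text
25.7 [ 0.656  0.487 -0.428  1.545  0.214  1.156  0.233] [ 0.599  -0.2886  0.2143] [0.     0.6903 0.7235 0.    ] [ 0.43 -0.54 -0.37]
L 0.05586131011442449 0.055811207081217035 R 0.057200980973347054
bar [0.60089993 0.09130549 0.08365932] 114
```

View pics/z_scene_c.png

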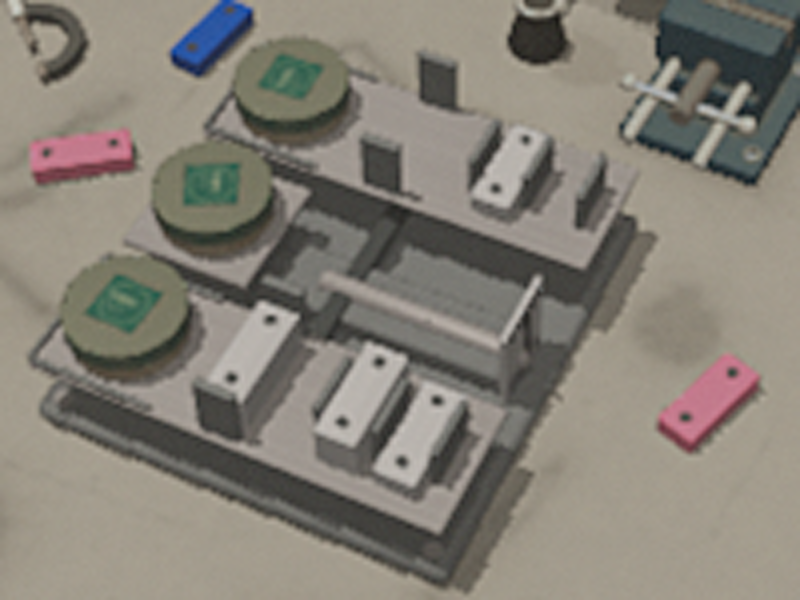

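View pics/z_top_c.png

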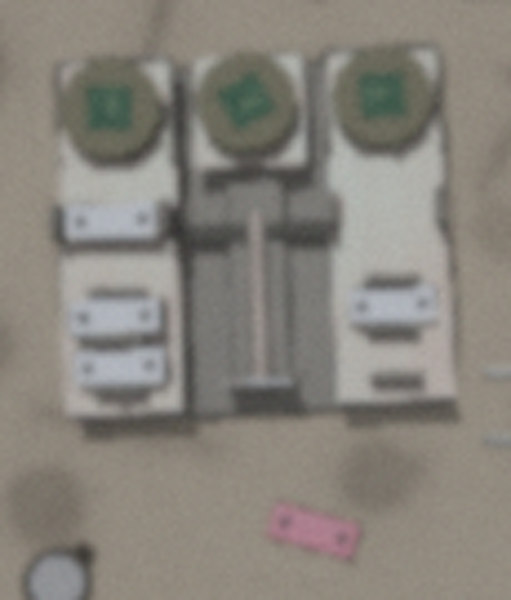

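```bash
python3 -c "
from station import bot
print(bot.hand_in())"
```

```text
the job is handed in; nothing more can be done
None
```

I moved the right pan's tall bar into the left pan's empty bay, the balance settled close to level, and I handed the job in at about 25.7 s. `hand_in` reports no verdict, so the result below rests on my own last checks.

**What I did:** The pans first stood at 65.6 mm (left) and 47.3 mm (right), a beam tilt of about +0.10 rad. That called for the right tall bar (108 g), which was in the front slot. I lifted it by its ends and laid it flat on the bench at about (0.379, -0.260). I let go, took it by its long sides and set it between the cheeks of the left bay.

**Last checks, with the arm clear:**
- **Level:** The pan floors read 55.8 mm (left) and 57.2 mm (right), which is about -0.008 rad and within the 0.020 limit.
- **Placed bar:** It lies flat, its top at 83.7 mm, which matches the pan floor plus the 28 mm bar height. Its centre is within about 3 mm of the bay centre.
- **Other items:** The other three bars are still in their racks, and the tins look undisturbed. I did not measure the loupe, screwdriver or lens ring at the end. The parts of them in view looked unmoved, and the arm never worked close to them.

**What disagreed:**
- The fingertips appeared about 30 mm higher above the reported TCP than the description implies, so I set the grasp depth from the images.
- The scene camera read about 2–3 mm lower than the top camera, so I lined the bar up with the bay cheeks within the scene picture alone.
- Setting the bar down on the bench briefly pressed with about 29 N, so I backed off before opening the gripper.

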